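# Slide the tall cylinder into the test nest and start the test

### The arm

A 6-joint arm with a two-finger parallel gripper is mounted at the origin on the work surface. World frame = base frame: x ahead of the robot, y to its left, z up, the work surface at z = 0. Lengths are in m, angles in degrees, forces in N, time in s.
With the tool pointing down it reaches from about 0.35 to 0.875 m from the base axis. Payload 4.2 kg.
Tool frame: the origin (TCP) lies between the finger pads; the fingertips stand 14 mm ahead of it and the grasp point (between the pads) lies 5 mm behind it; x points along the fingers, y is the direction in which the jaws open and shut, and the axes are right-handed (so a half turn about x gives the same grasp; the last joint's range is limited). The gripper opens to 87 mm and grips with 3 to 60 N. Pads are 19 mm wide; open, the fingers measure 117 mm over their backs; the gripper's body (75 mm by 190 mm) begins 51 mm behind the grasp point.
Start: joints at [-56.173, 22.042, 0.453, 0, -68.411, -14.817], TCP at [0.204, -0.591, 0.237] pointing down, gripper open.
Joint ranges: [-179.83, 179.83], [-69.29, 118.12], [-61.27, 80.66], [-181.25, 117.63], [-171.15, -9.14], [-177.46, 177.46]. Speed limits (degrees/s): [159.86, 159.86, 180, 180, 180, 180].

### API

Orientations are given as a 3x3 rotation matrix whose columns are the frame's x, y, z axes.
In Python, from station import r, imaging, job gives the robot as it stands. The module is installed in compiled form; this text tells all that it offers.
- The arm moves only by the tool apply_moves, never from a script. Its arguments are lists of equal length, an entry for each row: "xyz": the shift along the tool's x, y, z in m, a list of three; "twist": the turn about the tool's x in degrees; "claw": the opening, from 0 (shut) to 1 (fully open). A call has 1 to 12 rows; each row shifts and turns the pose as measured when the row begins, along the tool's axes as they then stand; what a row does not reach is not made up. A row lasts 1/10 s, in which the tool goes at most 50 mm and 8.59 degrees, less where a joint would pass 70% of its speed; a pose out of reach is approached as far as the arm can. A call is refused whole if a number of a shift passes 0.05 or a number of a turn 8.59, either way. A call with a gripper value outside its range is refused whole. The fingers move at their own pace and stop on an object; the grip force is fixed at half the most. Time passes only in rows, so rows that do not move let the fingers close. It gives the time, the measured TCP pose, the force and the opening at its end, in the units of the state.
- r.sense(): the state, without advancing time (a new reading comes with each control period).
- imaging.capture(name): name is "scene" or "top"; returns a dict with "pixels" (384x512x3 uint8, red, green, blue), "mtx" (3x3 intrinsics, pixels), "view" (4x4, takes a point from world to camera coordinates). Camera axes: x right, y down, z forward; pixel columns grow to the right and rows downward; lengths in m; the calibration is good to about 2 mm. A picture is of the moment at which its call begins. There is no depth.
- job.finish_job(): hands the job in, once; it reports no verdict.
Trained networks look in a picture, given as the dict that the camera call returned (one of the last four; its "shot" number tells which), for a name from the list of things; names that differ only in an ending like _2 or _b are one class to them, and where a whole thing is asked for, a point or a joint stands for the part that bears it (a point fixed in the world has none). Each returns a list of dicts, best first, with "p" (0 to 1); they miss things now and then, are a little off and sometimes report something else, mostly with a low value. They report only what shows in the picture. A call takes as long as a camera call.
- imaging.regions_of(query, picture): "mask" (384x512 bool, what is visible of it) and "centre" ([column, row] in pixels, amid what is visible of it).
The state is a dict: "time_s": time; "joints": joint angles; "joint_velocities": joint speeds; "effort": joint torques, N m; "tcp_pos": TCP position; "ee_rot": TCP orientation; "wrist_force": force on the tool from outside, world axes, zero at the start; "moment": the same for the moment, N m; "gripper_width": opening from 0.0 (shut) to 1.0 (fully open).
Only numpy, scipy, OpenCV 4.12 (cv2) and the standard library are available. Lean on these libraries where they do the work, as an engineer would, in place of code of your own. Each camera call takes 0.05 s, during which the arm holds its last target.

### The job

Slide the tall pneumatic cylinder across the table, pushing it low down so that it stays upright and does not tip, until its black foot sits fully home against both walls of the red V-shaped nest; push gently, and never grip or lift it. Only then press the green start button right down and let it come back up. Leave everything else on the table where it stands.

Things in the scene. Friction and masses are not known exactly. Their poses are not given: they have to be found in the camera images.
- cylinder: Tall slim pneumatic cylinder standing loose, 0.4 to 0.8 kg, friction about 0.6. Round black foot 58 mm wide, 30 mm high; aluminium tube 34 mm wide up to 140 mm; black head 40 mm wide to 162; steel rod to 196 mm. Origin: centre of underside, z up. Slides if pushed below 30 mm, tips if pushed high on the tube; a straight-down gripper's body may strike the tube, so lean it back about 30 degrees.
- nest: Red V nest fixed to the table: two walls 14 mm thick, 35 mm high, at 90 degrees, no floor. Origin: on the table at the seat, where the cylinder's axis stands when its foot touches both walls. Level +x axis points into the corner, 41 mm away; mouth opens to -x. Wall ends: 11 mm to -x, 52 mm either side of the seat. Behind the corner a red block 24 mm high, brass stub to 54 mm, out to 88 mm.
- start_box: Yellow start box fixed to the table, 80 x 80 mm, 40 mm high, with the green start button in the middle of its top. Origin: centre of its underside.
- start_top (a point): Centre of the top face of the green start button (36 mm across), 58 mm above the table when up; it moves with the button.
- start (a joint): Start button travel in m: 0 up, 0.006 fully down (straight down). Sprung: moves from 1.5 N, about 5 N fully down; springs back when let go.
- oil_bottle: Bystander, to be left alone: amber oil bottle with a black cap, 54 mm across, 140 mm tall. Origin: centre of its underside.
- pin_cup: Bystander, to be left alone: blue plastic cup, 72 mm across, 85 mm tall. Origin: centre of its underside.
- end_cap: Bystander, to be left alone: bare aluminium disc, 56 mm across, 24 mm high. Origin: centre of its underside.
- bush: Bystander, to be left alone: brass bush (short tube), 36 mm across, 30 mm high. Origin: centre of its underside.
- screwdriver: Bystander, to be left alone: screwdriver with a red handle lying on the table, about 0.2 m long. Origin: on its axis.
- fittings_tray: Bystander, to be left alone: grey divided tray, 100 x 140 x 35 mm. Origin: centre of its underside.
- grease_can: Bystander, to be left alone: green can, 62 mm across, 90 mm tall. Origin: centre of its underside.

How it is judged:
By the outcome, as a careful person would: the job done as asked, in the order asked, and still so for the second after the job is handed in, with the robot touching nothing.
It also fails if it takes over 69 s, if anything falls off the work surface, if the arm or the gripper's body presses on something with over 40 N, if the wrist force passes 120 N, or if a joint passes its speed limit or range.

## Working session

There is one attempt and no reset: what is moved stays moved. The work goes in short steps, Python scripts to look and compute and a tool call to move; the robot and the scene stay as the last step left them, time stands still between calls to the robot, and variables do not carry over. Pictures are saved under pics/ and viewed, and the job is handed in when it is done.

Besides the shell and the picture viewer there is one more tool, called after ">>>" as name(argument=value, ...), one argument or row to a line, values as JSON. apply_moves: Moves the arm, as the interface text tells. Its arguments: {"type":"object","properties":{"xyz":{"type":"array","items":{"type":"array","items":{"type":"number"}}},"twist":{"type":"array","items":{"type":"number"}},"claw":{"type":"array","items":{"type":"number"}}},"required":["xyz","twist","claw"]}

```bash
mkdir -p pics
cat > h.py <<'E'
from station import r, imaging, job
import numpy as np, cv2
def save(p,n): cv2.imwrite('pics/'+n,cv2.cvtColor(p['pixels'],cv2.COLOR_RGB2BGR))
def ray(p,uv,z):
    K=np.array(p['mtx']);V=np.array(p['view']);R=V[:3,:3];t=V[:3,3]
    c=-R.T@t; d=R.T@np.linalg.solve(K,[uv[0],uv[1],1]); s=(z-c[2])/d[2]
    return c+s*d
def proj(p,X):
    K=np.array(p['mtx']);V=np.array(p['view']);q=K@(V[:3,:3]@np.array(X)+V[:3,3]);return q[:2]/q[2]
E
python3 - <<'E'
from h import *
for n in ['scene','top']:
    p=imaging.capture(n); save(p,n+'0.png')
    V=np.array(p['view']); print(n,-V[:3,:3].T@V[:3,3],V[2,:3])
    for q in ['cylinder','nest','start_box','start_top','oil_bottle','pin_cup','end_cap','bush','screwdriver','fittings_tray','grease_can']:
        for d in imaging.regions_of(q,p)[:2]:
            m=d['mask'];ys,xs=np.nonzero(m)
            print(q,round(d['p'],2),np.round(d['centre']),m.sum(),xs.min(),xs.max(),ys.min(),ys.max(),np.round(ray(p,d['centre'],0.0),3))
s=r.sense();print(s)
E
```

```text
scene [ 1.39505477 -0.45834134  0.8649565 ] [-0.67538365  0.36876903 -0.63864413]
nest 0.74 [306. 182.] 695 285 325 169 199 [0.526 0.2   0.   ]
start_box 0.66 [260. 238.] 899 243 275 219 250 [ 0.68  -0.053  0.   ]
start_top 0.54 [258. 221.] 119 252 265 220 230 [ 0.617 -0.025  0.   ]
start_top 0.37 [307. 184.] 739 284 324 168 199 [0.535 0.197 0.   ]
oil_bottle 0.92 [339. 217.] 740 326 348 189 235 [0.712 0.195 0.   ]
pin_cup 0.7 [129. 182.] 725 114 140 169 203 [ 0.269 -0.31   0.   ]
end_cap 0.63 [234. 272.] 408 224 245 260 282 [ 0.753 -0.167  0.   ]
bush 0.46 [153. 269.] 228 146 161 260 278 [ 0.648 -0.35  -0.   ]
screwdriver 0.75 [264. 163.] 148 250 276 157 167 [0.376 0.125 0.   ]
fittings_tray 0.57 [335. 148.] 995 312 359 134 166 [0.414 0.397 0.   ]
grease_can 0.77 [373. 168.] 554 363 384 152 183 [0.566 0.444 0.   ]
top [0.45460063 0.00823285 1.47741557] [ 0.07511678  0.01510991 -0.99706026]
cylinder 0.91 [308. 213.] 333 299 320 204 222 [ 0.506 -0.111  0.   ]
cylinder 0.62 [386. 266.] 569 372 400 257 281 [ 0.346 -0.34   0.   ]
nest 0.83 [204. 202.] 742 192 227 184 224 [0.544 0.202 0. 
[... 715 characters left out ...]
7e-04,
       -6.84114999e+01, -1.48194081e+01]), 'joint_velocities': array([-0.05506758, -0.05038556, -0.12768222, -0.04210506, -0.0276651 ,
        0.02458595]), 'effort': array([-3.19238698e-04, -3.90475845e+01,  1.87619251e+01,  4.22454044e+00,
        1.54877472e-02, -2.10848538e-05]), 'tcp_pos': array([ 0.20357764, -0.59088432,  0.23654005]), 'ee_rot': array([[-2.18684664e-05, -3.25663299e-01,  9.45485809e-01],
       [ 2.59641969e-05,  9.45485809e-01,  3.25663299e-01],
       [-9.99999999e-01,  3.16705366e-05, -1.22207387e-05]]), 'wrist_force': array([-0.70435621,  0.64703265, -0.30471948]), 'moment': array([-0.01006746, -0.05167336, -0.03140066]), 'gripper_width': 1.0018261870296585}
```

Run:
```python
import cv2
a=cv2.imread('pics/scene0.png');cv2.imwrite('pics/scene0b.png',cv2.resize(a[120:320,100:400],(800,533),interpolation=cv2.INTER_CUBIC))
a=cv2.imread('pics/top0.png');cv2.imwrite('pics/top0b.png',cv2.resize(a[100:300,120:420],(800,533),interpolation=cv2.INTER_CUBIC))
```

```text
(no output)
```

View pics/scene0b.png

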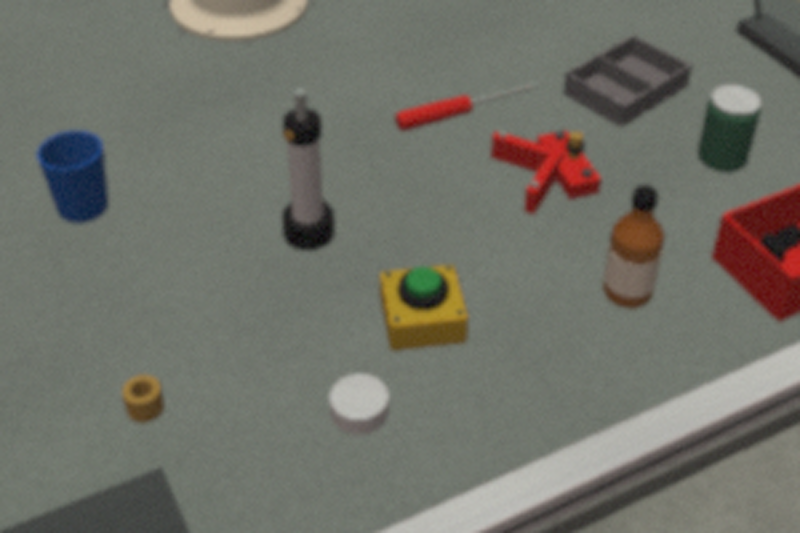

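View pics/top0b.png

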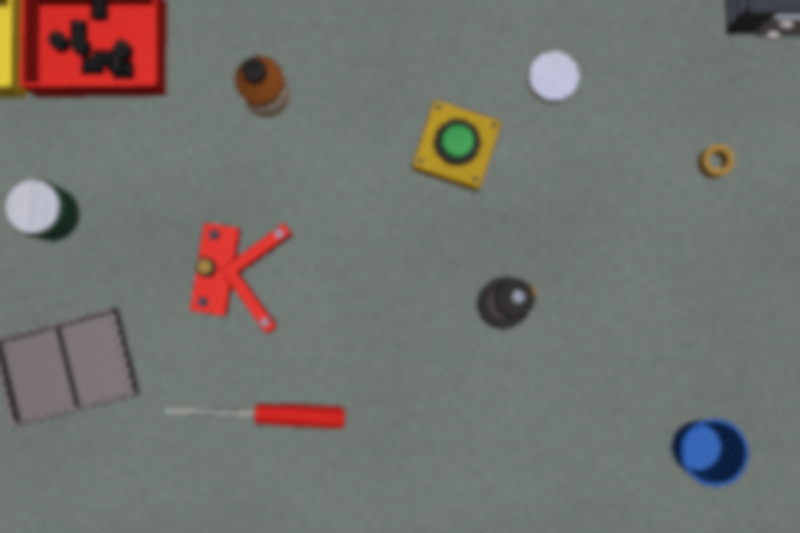

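```bash
cat > fit.py <<'E'
from h import *
from scipy.optimize import minimize
S=4
def poly_pts(xy,z0,z1): return np.array([[x,y,z] for x,y in xy for z in(z0,z1)])
def circ(rad,n=24):
    a=np.linspace(0,2*np.pi,n,endpoint=False);return np.c_[rad*np.cos(a),rad*np.sin(a)]
def nest(w=0.045,b0=0.03):
    e=.0518; c=.041; o=.0099
    W1=[(c,0),(c-e,e),(c-e+o,e+o),(c+2*o,0)]
    W2=[(x,-y) for x,y in W1]
    B=[(c+.010,-w),(.088,-w),(.088,w),(c+.010,w)]
    return [poly_pts(W1,0,.035),poly_pts(W2,0,.035),poly_pts(B,0,.024)]
def cyl(): return [poly_pts(circ(.029),0,.03),poly_pts(circ(.017),.03,.14),poly_pts(circ(.020),.14,.162),poly_pts(circ(.006),.162,.196)]
def box():
    return [poly_pts([(-.04,-.04),(.04,-.04),(.04,.04),(-.04,.04)],0,.04),poly_pts(circ(.018),.04,.058)]
def render(p,parts,pose,win):
    x,y,th=pose; c,s=np.cos(th),np.sin(th)
    u0,v0,u1,v1=win; im=np.zeros(((v1-v0)*S,(u1-u0)*S),np.uint8)
    K=np.array(p['mtx']);V=np.array(p['view'])
    for P in parts:
        X=np.c_[x+c*P[:,0]-s*P[:,1],y+s*P[:,0]+c*P[:,1],P[:,2]]
        q=(K@(V[:3,:3]@X.T+V[:3,3:4])).T; q=(q[:,:2]/q[:,2:]+.5-[u0,v0])*S-.5
        cv2.fillConvexPoly(im,cv2.convexHull(np.round(q*16).astype(np.int32)),255,shift=4)
    return cv2.resize(im,((u1-u0),(v1-v0)),interpolation=cv2.INTER_AREA)/255.
def win_of(p,X,m):
    u,v=proj(p,X); return max(0,int(u-m)),max(0,int(v-m)),min(512,int(u+m)),min(384,int(v+m))
def fgmask(p,win,kind):
    u0,v0,u1,v1=win; I=p['pixels'][v0:v1,u0:u1].astype(float)
    if kind=='nest':
        a=I[...,0]-np.maximum(I[...,1],I[...,2]); return np.clip(a/ (0.6*np.percentile(a,97)),0,1)
    b=np.median(I.reshape(-1,3),0); d=np.linalg.norm(I-b,axis=2); return np.clip((d-12)/35,0,1)
def fit(ps,parts,x0,kind,m,sym=False,fixed=None):
    D=[(p,win_of(p,[x0[0],x0[1],0.03 if kind!='cyl' else .08],m)) for p in ps]
    M=[fgmask(p,w,kind) for p,w in D]
    def cost(v):
        pose=(v[0],v[1],0 if sym else v[2]*1)
        return sum(np.abs(render(p,parts,pose,w)-k).sum() for (p,w),k in zip(D,M))
    n=2 if sym else 3
    best=None
    for st in (.012,.004):
        c=x0[:n] if best is None else best.x
        sim=np.array([c]+[np.array(c)+np.eye(n)[i]*(st if i<2 else st*12) for i in range(n)])
        best=minimize(cost,c,method='Nelder-Mead',options=dict(initial_simplex=sim,xatol=1e-5,fatol=1e-3))
    return best.x,best.fun,D,M
def overlay(p,parts,pose,win,name):
    u0,v0,u1,v1=win; I=cv2.cvtColor(p['pixels'][v0:v1,u0:u1],cv2.COLOR_RGB2BGR)
    I=cv2.resize(I,None,fx=5,fy=5,interpolation=cv2.INTER_CUBIC); k=cv2.resize((render(p,parts,pose,win)*255).astype(np.uint8),None,fx=5,fy=5)
    cs,_=cv2.findContours((k>127).astype(np.uint8),cv2.RETR_EXTERNAL,cv2.CHAIN_APPROX_NONE); cv2.drawContours(I,cs,-1,(255,255,0),1); return I
E
python3 - <<'E'
from fit import *
t=imaging.capture('top'); s=imaging.capture('scene')
rows=[]
for nm,parts,x0,kind,m,sym in [('nest',nest(),[.545,.175,1.7],'nest',36,False),('cyl',cyl(),[.49,-.11],'cyl',30,True),('box',box(),[.68,-.05,.3],'box',24,False)]:
    out=[]
    for ps in ([t],[s],[t,s]):
        x,f,D,M=fit(ps,parts,x0,kind,m,sym); print(nm,np.round(x,4),round(f,1),[k.sum().round() for k in M])
    pose=(*x,0)[:3]
    a=[overlay(p,parts,pose,w,0) for p,w in D]; h=max(i.shape[0] for i in a)
    im=np.hstack([cv2.copyMakeBorder(i,0,h-i.shape[0],0,0,0) for i in a]); cv2.imwrite(f'pics/fit_{nm}.png',im); print(im.shape)
E
```

```text
nest [0.535  0.1444 1.4054] 143.2 [np.float64(744.0)]
nest [0.5334 0.1445 1.4138] 269.7 [np.float64(802.0)]
nest [0.5347 0.1444 1.4121] 415.2 [np.float64(744.0), np.float64(802.0)]
(360, 720, 3)
cyl [ 0.5055 -0.1114] 34.3 [np.float64(356.0)]
cyl [ 0.5057 -0.111 ] 169.0 [np.float64(663.0)]
cyl [ 0.5059 -0.1109] 203.7 [np.float64(356.0), np.float64(663.0)]
(300, 600, 3)
box [ 0.6815 -0.0602 -0.3315] 13.3 [np.float64(794.0)]
box [ 0.6812 -0.0603 -0.342 ] 51.9 [np.float64(916.0)]
box [ 0.6814 -0.0602 -0.3379] 66.4 [np.float64(794.0), np.float64(916.0)]
(240, 480, 3)
```

View pics/fit_nest.png

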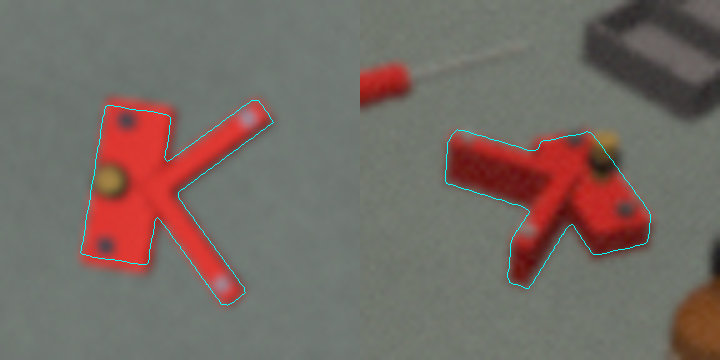

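View pics/fit_cyl.png

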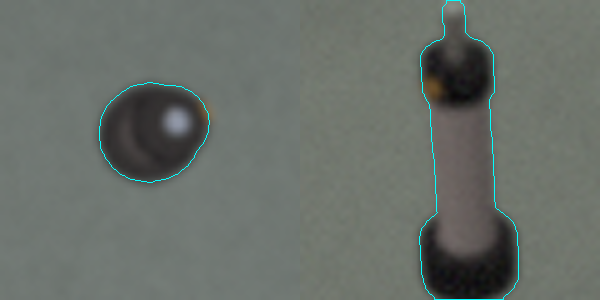

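View pics/fit_box.png

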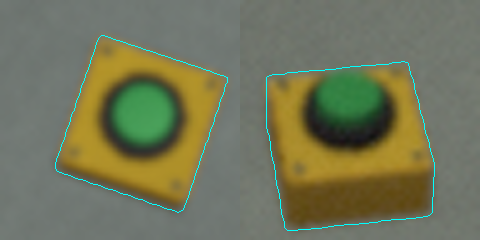

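>>> apply_moves(
  xyz=[
    [0, 0.02, 0.042],
    [0, 0.02, 0.042],
    [0, 0.02, 0.042],
    [0, 0.02, 0.042],
    [0, 0.02, 0.042],
    [0, 0.02, 0.042],
    [0, 0.02, 0.042],
    [0, 0.02, 0.042],
  ],
  twist=[0, 0, 0, 0, 0, 0, 0, 0],
  claw=[1, 1, 1, 1, 1, 1, 1, 1],
)

```text
time_s: 2.1
tcp_pos: [0.4754, -0.3264, 0.2365]
ee_rot: [[0.001, -0.315, 0.949], [-0.002, 0.949, 0.315], [-1.0, -0.003, 0.0]]
wrist_force: [0.2, -1.1, 0.1]
gripper_width: 1.003
```

Run:
```python
from fit import *
a=imaging.capture('scene');b=imaging.capture('top')
s=r.sense();print(s['time_s'],s['tcp_pos'],s['ee_rot'].round(3),s['joints'].round(1),s['wrist_force'])
A=[]
for p in(a,b):
    u,v=proj(p,s['tcp_pos']);print(u,v);u=int(np.clip(u,100,411));v=int(np.clip(v,100,283))
    A.append(cv2.resize(cv2.cvtColor(p['pixels'][v-100:v+100,u-100:u+100],cv2.COLOR_RGB2BGR),(400,400),interpolation=cv2.INTER_CUBIC))
cv2.imwrite('pics/g1.png',np.hstack(A))
```

```text
2.2 [ 0.47791103 -0.32464764  0.23623655] [[ 0.002 -0.321  0.947]
 [-0.002  0.947  0.321]
 [-1.    -0.003  0.001]] [-18.1  17.4  -6.6   0.1 -65.9 -53.2] [0.05598675 0.61343656 0.40465476]
128.8187127802769 157.37531129373002
400.75732112751047 220.44056473611144
```

View pics/g1.png

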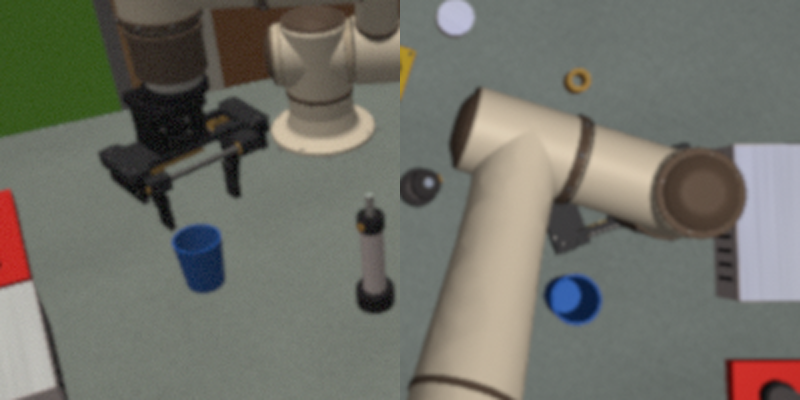

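```bash
cat > plan.py <<'E'
from h import *
import sys,json
from scipy.spatial.transform import Rotation as Ro
def plan(wps,twists,step=.045):
    """wps world points; rows with twist list consumed"""
    s=r.sense();P=s['tcp_pos'].copy();R=s['ee_rot'].copy();rows=[];tw=[];k=0
    for w in wps:
        w=np.array(w,float)
        while np.linalg.norm(w-P)>1e-3:
            d=w-P;n=np.linalg.norm(d);d=d*min(1,step/n)
            x=np.round(R.T@d,4);rows.append(x.tolist());P=P+R@x
            t=twists[k] if k<len(twists) else 0;k+=1;tw.append(t);R=R@Ro.from_euler('x',t,degrees=True).as_matrix()
    for i in range(0,len(rows),12): print(json.dumps(rows[i:i+12]),tw[i:i+12],len(rows[i:i+12]))
    print('end',P.round(3),R.round(2).tolist())
E
python3 - <<'E'
from plan import *
plan([[.5,-.25,.33],[.56,0,.36],[.42,.4,.36],[.09,.62,.36]],[-7.5]*8)
E
```

```text
[[-0.0347, 0.0234, 0.0166], [-0.0347, 0.021, 0.0195], [-0.0245, 0.013, 0.0157], [-0.0053, 0.0258, 0.0365], [-0.0053, 0.0208, 0.0395], [-0.0053, 0.0155, 0.0419], [-0.0053, 0.0099, 0.0436], [-0.0053, 0.0041, 0.0445], [-0.0039, -0.0013, 0.0336], [-0.0001, 0.0229, 0.0387], [-0.0001, 0.0229, 0.0387], [-0.0001, 0.0229, 0.0387]] [-7.5, -7.5, -7.5, -7.5, -7.5, -7.5, -7.5, -7.5, 0, 0, 0, 0] 12
[[-0.0001, 0.0229, 0.0387], [-0.0002, 0.0229, 0.0387], [-0.0001, 0.0229, 0.0388], [-0.0002, 0.0229, 0.0388], [-0.0001, 0.0229, 0.0388], [-0.0002, 0.0229, 0.0388], [-0.0, 0.0095, 0.0161], [-0.0001, 0.0416, 0.0171], [-0.0001, 0.0416, 0.0172], [-0.0002, 0.0416, 0.0171], [-0.0001, 0.0416, 0.0172], [-0.0002, 0.0416, 0.0171]] [0, 0, 0, 0, 0, 0, 0, 0, 0, 0, 0, 0] 12
[[-0.0001, 0.0416, 0.0172], [-0.0002, 0.0416, 0.0171], [-0.0001, 0.0416, 0.0172], [-0.0002, 0.0339, 0.0139]] [0, 0, 0, 0] 4
end [0.09 0.62 0.36] [[0.0, -0.98, 0.2], [-0.0, 0.2, 0.98], [-1.0, -0.0, -0.0]]
```

>>> apply_moves(
  xyz=[
    [-0.035, 0.023, 0.017],
    [-0.035, 0.021, 0.02],
    [-0.025, 0.013, 0.016],
    [-0.005, 0.026, 0.037],
    [-0.005, 0.021, 0.04],
    [-0.005, 0.016, 0.042],
    [-0.005, 0.01, 0.044],
    [-0.005, 0.004, 0.045],
    [-0.004, 0, 0.034],
    [0, 0.023, 0.039],
    [0, 0.023, 0.039],
    [0, 0.023, 0.039],
  ],
  twist=[-7.5, -7.5, -7.5, -7.5, -7.5, -7.5, -7.5, -7.5, 0, 0, 0, 0],
  claw=[1, 1, 1, 1, 1, 1, 1, 1, 1, 1, 1, 1],
)

```text
time_s: 3.4
tcp_pos: [0.5056, 0.1407, 0.3637]
ee_rot: [[0.001, -0.986, 0.164], [-0.001, 0.164, 0.986], [-1.0, -0.001, -0.001]]
wrist_force: [0.7, 0.7, -0.4]
gripper_width: 1.004
```

>>> apply_moves(
  xyz=[
    [0, 0.023, 0.039],
    [0, 0.023, 0.039],
    [0, 0.023, 0.039],
    [0, 0.023, 0.039],
    [0, 0.023, 0.039],
    [0, 0.023, 0.039],
    [0, 0.042, 0.017],
    [0, 0.042, 0.017],
    [0, 0.042, 0.017],
    [0, 0.042, 0.017],
    [0, 0.042, 0.017],
    [0, 0.042, 0.017],
  ],
  twist=[0, 0, 0, 0, 0, 0, 0, 0, 0, 0, 0, 0],
  claw=[1, 1, 1, 1, 1, 1, 1, 1, 1, 1, 1, 1],
)

```text
time_s: 4.6
tcp_pos: [0.1665, 0.5484, 0.3626]
ee_rot: [[0.003, -0.985, 0.172], [-0.001, 0.172, 0.985], [-1.0, -0.004, -0.001]]
wrist_force: [0.6, 0.4, -0.7]
gripper_width: 1.002
```

Run:
```python
from plan import *
s=r.sense();print(s['time_s'],s['tcp_pos'],s['joints'].round(1))
plan([[.09,.66,.40]],[])
```

```text
4.6 [0.16653424 0.54835908 0.36261263] [ 89.4  13.5   6.    0.2 -82.5 -99.3]
[[-0.0121, 0.0303, 0.031], [-0.0121, 0.0303, 0.031], [-0.0121, 0.0302, 0.0311], [-0.0015, 0.0037, 0.0037]] [0, 0, 0, 0] 4
end [0.09 0.66 0.4 ] [[0.0, -0.99, 0.17], [-0.0, 0.17, 0.99], [-1.0, -0.0, -0.0]]
```

>>> apply_moves(
  xyz=[
    [0, -0.035, 0],
    [0, -0.03, 0.03],
    [0, 0, 0.045],
    [0, 0, 0.045],
    [0, 0, 0.045],
    [0, 0, 0.045],
    [0, 0, 0.045],
    [0, 0, 0.045],
  ],
  twist=[-2, 0, 0, 0, 0, 0, 0, 0],
  claw=[1, 1, 1, 1, 1, 1, 1, 1],
)

```text
time_s: 5.4
tcp_pos: [0.259, 0.8165, 0.3664]
ee_rot: [[0.005, -0.993, 0.121], [0.005, 0.121, 0.993], [-1.0, -0.004, 0.006]]
wrist_force: [1.0, 1.7, 1.4]
gripper_width: 0.998
```

Run:
```python
from plan import *
s=r.sense();print(s['time_s'],s['tcp_pos'],s['joints'].round(1),s['ee_rot'].round(3))
```

```text
5.4 [0.25900285 0.81650963 0.36635003] [  83.2   52.1   73.     0.3 -110.6  -90.1] [[ 0.005 -0.993  0.121]
 [ 0.005  0.121  0.993]
 [-1.    -0.004  0.006]]
```

>>> apply_moves(
  xyz=[
    [0, 0, 0.04],
    [0, 0, 0.04],
    [0, 0, 0.04],
    [0, 0, 0.04],
  ],
  twist=[0, 0, 0, 0],
  claw=[1, 1, 1, 1],
)

```text
time_s: 5.8
tcp_pos: [0.2551, 0.8815, 0.2975]
ee_rot: [[0.032, -0.992, 0.124], [0.054, 0.125, 0.991], [-0.998, -0.025, 0.058]]
wrist_force: [-1.0, 1.1, -0.4]
gripper_width: 0.999
```

Run:
```python
from plan import *
s=r.sense();print(s['time_s'],s['tcp_pos'],s['joints'].round(1),s['ee_rot'].round(3))
```

```text
5.8 [0.25505489 0.88147112 0.29754917] [  84.4   60.4   80.5    1.6 -106.8  -91. ] [[ 0.032 -0.992  0.124]
 [ 0.054  0.125  0.991]
 [-0.998 -0.025  0.058]]
```

>>> apply_moves(
  xyz=[
    [-0.03, 0, 0.035],
    [-0.03, 0, 0.035],
    [-0.03, 0, 0.035],
    [-0.03, 0, 0.035],
  ],
  twist=[0, 0, 0, 0],
  claw=[1, 1, 1, 1],
)

```text
time_s: 6.2
tcp_pos: [0.2349, 0.8868, 0.3616]
ee_rot: [[0.068, -0.99, 0.12], [0.153, 0.129, 0.98], [-0.986, -0.049, 0.161]]
wrist_force: [-0.1, -0.2, 0.5]
gripper_width: 1.0
```

Run:
```python
from plan import *
s=r.sense();print(s['time_s'],s['tcp_pos'],s['joints'].round(1),s['ee_rot'].round(3))
```

```text
6.2 [0.23491862 0.88682182 0.36156107] [  86.3   56.8   80.7    3.5 -104.8  -92.3] [[ 0.068 -0.99   0.12 ]
 [ 0.153  0.129  0.98 ]
 [-0.986 -0.049  0.161]]
```

>>> apply_moves(
  xyz=[
    [-0.035, -0.01, 0.03],
    [-0.035, -0.01, 0.03],
    [-0.035, -0.01, 0.03],
    [-0.035, -0.01, 0.03],
  ],
  twist=[0, 0, 0, 0],
  claw=[1, 1, 1, 1],
)

```text
time_s: 6.6
tcp_pos: [0.2463, 0.857, 0.4654]
ee_rot: [[0.106, -0.988, 0.109], [0.267, 0.134, 0.954], [-0.958, -0.072, 0.278]]
wrist_force: [0.2, -0.2, 0.3]
gripper_width: 0.999
```

Run:
```python
from plan import *
s=r.sense();print(s['time_s'],s['tcp_pos'],s['joints'].round(3),s['ee_rot'].round(3))
```

```text
6.6 [0.2462926  0.85701497 0.46543719] [  85.903   50.394   80.654    5.115 -104.259  -91.072] [[ 0.106 -0.988  0.109]
 [ 0.267  0.134  0.954]
 [-0.958 -0.072  0.278]]
```

>>> apply_moves(
  xyz=[
    [-0.03, 0.02, 0.03],
    [-0.03, 0.02, 0.03],
    [-0.03, 0.02, 0.03],
  ],
  twist=[0, 0, 0],
  claw=[1, 1, 1],
)

```text
time_s: 6.9
tcp_pos: [0.1765, 0.8517, 0.53]
ee_rot: [[0.13, -0.985, 0.109], [0.34, 0.148, 0.929], [-0.931, -0.084, 0.354]]
wrist_force: [0.1, 0.5, 0.5]
gripper_width: 1.0
```

Run:
```python
from plan import *
s=r.sense();print(s['time_s'],s['tcp_pos'],s['joints'].round(3),s['ee_rot'].round(3))
```

```text
6.9 [0.17645603 0.85174191 0.52997957] [  91.507   46.712   80.643    8.233 -103.928  -95.752] [[ 0.13  -0.985  0.109]
 [ 0.34   0.148  0.929]
 [-0.931 -0.084  0.354]]
```

Run:
```python
from plan import *
a=cv2.imread('pics/scene0.png');b=cv2.imread('pics/top0.png')
cv2.imwrite('pics/both.png',cv2.resize(np.hstack([a,b]),(800,300),interpolation=cv2.INTER_AREA))
cv2.imwrite('pics/s2.png',cv2.resize(a,(800,600)))
plan([[.15,.80,.5],[-.08,.82,.5],[-.29,.77,.5]],[])
```

```text
[[0.0047, 0.0144, -0.0424], [0.0022, 0.0065, -0.0192], [-0.0045, 0.0448, -0.0013], [-0.0045, 0.0448, -0.0013], [-0.0045, 0.0448, -0.0012], [-0.0045, 0.0448, -0.0013], [-0.0046, 0.0448, -0.0012], [-0.0005, 0.0057, -0.0002], [-0.0092, 0.0416, -0.0145], [-0.0093, 0.0416, -0.0144], [-0.0092, 0.0416, -0.0145], [-0.0093, 0.0416, -0.0144]] [0, 0, 0, 0, 0, 0, 0, 0, 0, 0, 0, 0] 12
[[-0.0074, 0.0331, -0.0115]] [0] 1
end [-0.29  0.77  0.5 ] [[0.13, -0.99, 0.11], [0.34, 0.15, 0.93], [-0.93, -0.08, 0.35]]
```

View pics/s2.png

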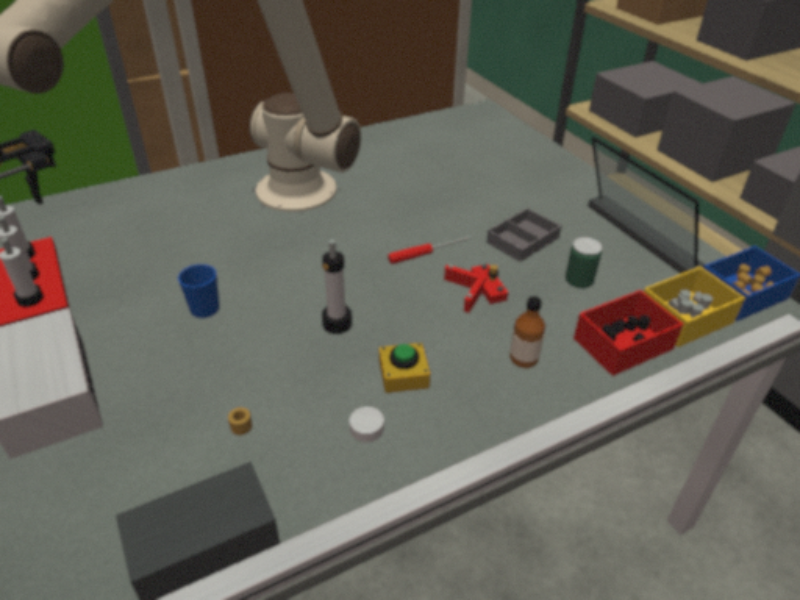

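Run:
```python
from plan import *
p=imaging.capture('scene'); save(p,'now1.png'); cv2.imwrite('pics/now1b.png',cv2.resize(cv2.imread('pics/now1.png'),(800,600)))
f=1.5625
for n,u,v in [('edgeA',480,108),('edgeB',560,150),('scrBL',592,203),('scrBR',700,268),('post',565,145)]:
    print(n,ray(p,(u/f,v/f),0).round(2),ray(p,(u/f,v/f),.3).round(2))
```

```text
edgeA [-0.2   0.68 -0.  ] [0.35 0.29 0.3 ]
edgeB [0.13 0.73 0.  ] [0.57 0.32 0.3 ]
scrBL [0.39 0.62 0.  ] [0.74 0.25 0.3 ]
scrBR [0.7  0.66 0.  ] [0.94 0.27 0.3 ]
post [0.11 0.76 0.  ] [0.56 0.34 0.3 ]
```

View pics/now1b.png

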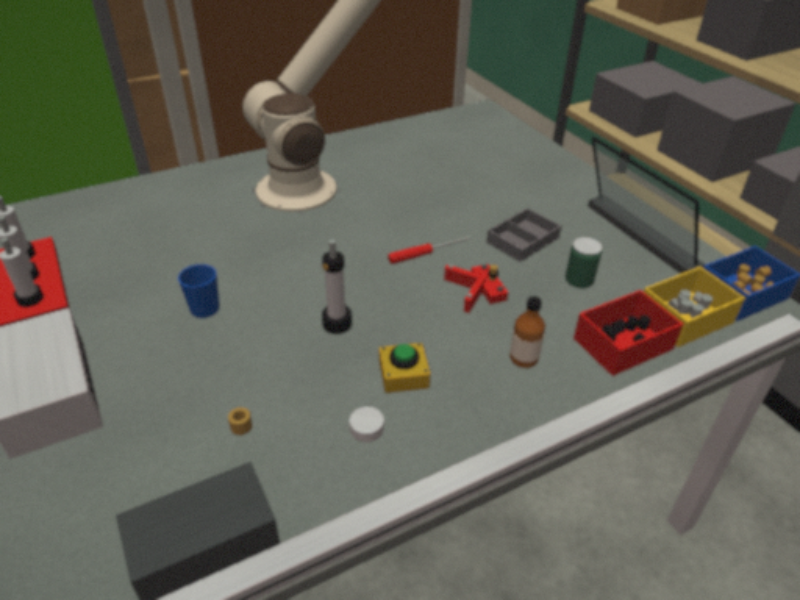

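>>> apply_moves(
  xyz=[
    [0.005, 0.014, -0.042],
    [0.002, 0.007, -0.019],
    [-0.005, 0.045, -0.001],
    [-0.005, 0.045, -0.001],
    [-0.005, 0.045, -0.001],
    [-0.005, 0.045, -0.001],
    [-0.005, 0.045, -0.001],
    [-0.008, 0.042, -0.01],
    [-0.009, 0.042, -0.014],
    [-0.009, 0.042, -0.014],
    [-0.009, 0.042, -0.014],
    [-0.009, 0.042, -0.014],
  ],
  twist=[0, 0, 0, 0, 0, 0, 0, 0, 0, 0, 0, 0],
  claw=[1, 1, 1, 1, 1, 1, 1, 1, 1, 1, 1, 1],
)

```text
time_s: 8.15
tcp_pos: [-0.3052, 0.7923, 0.5252]
ee_rot: [[0.13, -0.986, 0.108], [0.35, 0.147, 0.925], [-0.928, -0.083, 0.364]]
wrist_force: [0.1, 1.5, 1.0]
gripper_width: 0.999
```

Run:
```python
from plan import *
s=r.sense();print(s['time_s'],s['tcp_pos'],s['joints'].round(3),s['ee_rot'].round(3))
print((s['ee_rot'].T@np.array([-.36,.93,0])).round(3))
```

```text
8.15 [-0.30520432  0.79232049  0.52524899] [ 127.735   46.632   75.235   19.215 -105.743 -127.969] [[ 0.13  -0.986  0.108]
 [ 0.35   0.147  0.925]
 [-0.928 -0.083  0.364]]
[0.278 0.492 0.822]
```

>>> apply_moves(
  xyz=[
    [-0.018, 0.015, 0.04],
    [-0.018, 0.015, 0.04],
    [-0.018, 0.015, 0.04],
    [-0.018, 0.015, 0.04],
  ],
  twist=[0, 0, 0, 0],
  claw=[1, 1, 1, 1],
)

```text
time_s: 8.55
tcp_pos: [-0.3192, 0.8132, 0.5501]
ee_rot: [[0.094, -0.992, 0.082], [0.455, 0.116, 0.883], [-0.886, -0.046, 0.462]]
wrist_force: [0.8, 0.2, -1.2]
gripper_width: 0.999
```

Run:
```python
from plan import *
s=r.sense();print(s['time_s'],s['tcp_pos'],s['joints'].round(3),s['ee_rot'].round(3))
print((s['ee_rot'].T@np.array([-.36,.93,0])).round(3))
```

```text
8.55 [-0.31920586  0.81319517  0.55008768] [ 128.255   48.459   80.626   21.38  -102.629 -125.92 ] [[ 0.094 -0.992  0.082]
 [ 0.455  0.116  0.883]
 [-0.886 -0.046  0.462]]
[0.389 0.465 0.792]
```

>>> apply_moves(
  xyz=[
    [-0.014, 0.016, 0.045],
    [-0.014, 0.016, 0.045],
  ],
  twist=[0, 0],
  claw=[1, 1],
)

```text
time_s: 8.75
tcp_pos: [-0.3159, 0.8268, 0.5699]
ee_rot: [[0.073, -0.994, 0.081], [0.517, 0.107, 0.849], [-0.853, -0.02, 0.522]]
wrist_force: [-0.5, -0.7, 0.5]
gripper_width: 0.999
```

Run:
```python
from plan import *
s=r.sense();print(s['time_s'],s['tcp_pos'],s['joints'].round(3),s['ee_rot'].round(3))
```

```text
8.75 [-0.31592992  0.82681344  0.56989028] [ 127.822   47.835   80.638   22.298  -98.977 -125.426] [[ 0.073 -0.994  0.081]
 [ 0.517  0.107  0.849]
 [-0.853 -0.02   0.522]]
```

Run:
```python
from plan import *
plan([[-.15,.62,.5],[.35,.5,.42],[.55,.1,.40],[.497,-.2,.30]],[-1.1])
```

```text
[[-0.0058, -0.0305, -0.0326], [-0.0058, -0.0298, -0.0332], [-0.0058, -0.0298, -0.0332], [-0.0058, -0.0299, -0.0332], [-0.0058, -0.0298, -0.0332], [-0.0058, -0.0299, -0.0331], [-0.0005, -0.0028, -0.0031], [0.0037, -0.0438, -0.0098], [0.0037, -0.0438, -0.0098], [0.0037, -0.0438, -0.0098], [0.0037, -0.0438, -0.0098], [0.0037, -0.0438, -0.0098]] [-1.1, 0, 0, 0, 0, 0, 0, 0, 0, 0, 0, 0] 12
[[0.0037, -0.0438, -0.0098], [0.0037, -0.0438, -0.0097], [0.0037, -0.0438, -0.0098], [0.0036, -0.0438, -0.0097], [0.0037, -0.0438, -0.0098], [0.0036, -0.0438, -0.0098], [0.0021, -0.0243, -0.0054], [-0.0176, -0.0236, -0.034], [-0.0176, -0.0236, -0.034], [-0.0176, -0.0236, -0.034], [-0.0176, -0.0236, -0.034], [-0.0176, -0.0236, -0.034]] [0, 0, 0, 0, 0, 0, 0, 0, 0, 0, 0, 0] 12
[[-0.0176, -0.0236, -0.034], [-0.0176, -0.0236, -0.034], [-0.0177, -0.0236, -0.034], [-0.0176, -0.0236, -0.034], [-0.0168, -0.0224, -0.0324], [-0.0104, 0.004, -0.0436], [-0.0103, 0.004, -0.0436], [-0.0104, 0.004, -0.0436], [-0.0103, 0.004, -0.0436], [-0.0104, 0.004, -0.0436], [-0.0103, 0.004, -0.0436], [-0.0104, 0.004, -0.0436]] [0, 0, 0, 0, 0, 0, 0, 0, 0, 0, 0, 0] 12
[[-0.0013, 0.0006, -0.0056]] [0] 1
end [ 0.497 -0.2    0.3  ] [[0.07, -1.0, 0.06], [0.52, 0.09, 0.85], [-0.85, -0.03, 0.52]]
```

>>> apply_moves(
  xyz=[
    [-0.006, -0.03, -0.033],
    [-0.006, -0.03, -0.033],
    [-0.006, -0.03, -0.033],
    [-0.006, -0.03, -0.033],
    [-0.006, -0.03, -0.033],
    [-0.006, -0.03, -0.033],
    [0.002, -0.03, -0.006],
    [0.004, -0.044, -0.01],
    [0.004, -0.044, -0.01],
    [0.004, -0.044, -0.01],
    [0.004, -0.044, -0.01],
    [0.004, -0.044, -0.01],
  ],
  twist=[1.2, 0, 0, 0, 0, 0, 0, 0, 0, 0, 0, 0],
  claw=[0.41, 0.41, 0.41, 0.41, 0.41, 0.41, 0.41, 0.41, 0.41, 0.41, 0.41, 0.41],
)

```text
time_s: 9.95
tcp_pos: [0.0733, 0.5932, 0.4964]
ee_rot: [[0.059, -0.992, 0.109], [0.57, 0.123, 0.812], [-0.819, 0.015, 0.573]]
wrist_force: [0.2, 1.0, 0.2]
gripper_width: 0.412
```

>>> apply_moves(
  xyz=[
    [0.004, -0.044, -0.01],
    [0.004, -0.044, -0.01],
    [0.004, -0.044, -0.01],
    [0.004, -0.044, -0.01],
    [0.004, -0.044, -0.01],
  ],
  twist=[0, 0, 0, 0, 0],
  claw=[0.41, 0.41, 0.41, 0.41, 0.41],
)

```text
time_s: 10.45
tcp_pos: [0.3002, 0.5263, 0.465]
ee_rot: [[0.068, -0.992, 0.111], [0.601, 0.129, 0.789], [-0.796, 0.013, 0.605]]
wrist_force: [0.5, 0.9, 0.3]
gripper_width: 0.411
```

Run:
```python
from plan import *
s=r.sense();print(s['time_s'],s['tcp_pos'],s['joints'].round(1),s['ee_rot'].round(3))
plan([[.35,.45,.42],[.55,.1,.40],[.497,-.2,.30]],[])
```

```text
10.45 [0.3002423  0.52631382 0.46498395] [ 71.9  -0.2  -0.6  -8.7 -53.2 -76.7] [[ 0.068 -0.992  0.111]
 [ 0.601  0.129  0.789]
 [-0.796  0.013  0.605]]
[[-0.003, -0.0265, -0.0363], [-0.0029, -0.0265, -0.0363], [-0.0008, -0.0068, -0.0093], [-0.0202, -0.0272, -0.0297], [-0.0202, -0.0272, -0.0297], [-0.0202, -0.0272, -0.0297], [-0.0202, -0.0272, -0.0297], [-0.0202, -0.0272, -0.0297], [-0.0202, -0.0272, -0.0296], [-0.0201, -0.0272, -0.0297], [-0.0202, -0.0272, -0.0296], [-0.0194, -0.0262, -0.0286]] [0, 0, 0, 0, 0, 0, 0, 0, 0, 0, 0, 0] 12
[[-0.0146, 0.0018, -0.0425], [-0.0146, 0.0018, -0.0425], [-0.0147, 0.0017, -0.0425], [-0.0146, 0.0018, -0.0425], [-0.0147, 0.0017, -0.0425], [-0.0146, 0.0018, -0.0425], [-0.0147, 0.0017, -0.0425], [-0.0018, 0.0003, -0.0054]] [0, 0, 0, 0, 0, 0, 0, 0] 8
end [ 0.497 -0.2    0.3  ] [[0.07, -0.99, 0.11], [0.6, 0.13, 0.79], [-0.8, 0.01, 0.6]]
```

>>> apply_moves(
  xyz=[
    [-0.003, -0.026, -0.036],
    [-0.003, -0.026, -0.036],
    [-0.012, -0.027, -0.03],
    [-0.02, -0.027, -0.03],
    [-0.02, -0.027, -0.03],
    [-0.02, -0.027, -0.03],
    [-0.02, -0.027, -0.03],
    [-0.02, -0.027, -0.03],
    [-0.02, -0.027, -0.03],
    [-0.02, -0.027, -0.03],
    [-0.02, -0.02, -0.03],
  ],
  twist=[0, 0, 0, 0, 0, 0, 0, 0, 0, 0, 0],
  claw=[0.41, 0.41, 0.41, 0.41, 0.41, 0.41, 0.41, 0.41, 0.41, 0.41, 0.41],
)

```text
time_s: 11.55
tcp_pos: [0.5449, 0.0798, 0.422]
ee_rot: [[0.135, -0.986, 0.096], [0.626, 0.16, 0.764], [-0.768, -0.043, 0.639]]
wrist_force: [0.7, 0.1, -0.0]
gripper_width: 0.411
```

Run:
```python
from plan import *
s=r.sense();print(s['time_s'],s['tcp_pos'],s['joints'].round(1),s['ee_rot'].round(3))
plan([[.497,-.19,.32],[.497,-.195,.1]],[])
```

```text
11.55 [0.54487159 0.0797814  0.42196226] [  2.5   7.5  10.9 -38.6 -83.4  -9.7] [[ 0.135 -0.986  0.096]
 [ 0.626  0.16   0.764]
 [-0.768 -0.043  0.639]]
[[-0.0149, 0.0013, -0.0424], [-0.0149, 0.0013, -0.0424], [-0.0149, 0.0013, -0.0424], [-0.0149, 0.0013, -0.0424], [-0.0149, 0.0013, -0.0424], [-0.0149, 0.0013, -0.0424], [-0.0075, 0.0006, -0.0213], [0.0339, 0.0018, -0.0295], [0.0339, 0.0018, -0.0295], [0.0339, 0.0018, -0.0295], [0.0339, 0.0018, -0.0295], [0.0303, 0.0015, -0.0263]] [0, 0, 0, 0, 0, 0, 0, 0, 0, 0, 0, 0] 12
end [ 0.497 -0.195  0.1  ] [[0.14, -0.99, 0.1], [0.63, 0.16, 0.76], [-0.77, -0.04, 0.64]]
```

>>> apply_moves(
  xyz=[
    [-0.015, 0.001, -0.042],
    [-0.015, 0.001, -0.042],
    [-0.015, 0.001, -0.042],
    [-0.015, 0.001, -0.042],
    [-0.015, 0.001, -0.042],
    [-0.015, 0.001, -0.042],
    [-0.008, 0.001, -0.021],
    [0, 0, 0],
  ],
  twist=[0, 0, 0, 0, 0, 0, 0, 2.5],
  claw=[0.41, 0.41, 0.41, 0.41, 0.41, 0.41, 0.41, 0.41],
)

```text
time_s: 12.35
tcp_pos: [0.4949, -0.2158, 0.3369]
ee_rot: [[0.189, -0.972, 0.137], [0.605, 0.225, 0.764], [-0.774, -0.062, 0.631]]
wrist_force: [-0.5, 1.1, -0.4]
gripper_width: 0.408
```

Run:
```python
from plan import *
s=r.sense();print(s['time_s'],s['tcp_pos'],s['joints'].round(1),s['ee_rot'].round(3))
plan([[.497,-.195,.1]],[],.03)
```

```text
12.35 [ 0.4948899  -0.21580418  0.33694441] [-29.5  17.   11.7 -38.4 -93.5  18.4] [[ 0.189 -0.972  0.137]
 [ 0.605  0.225  0.764]
 [-0.774 -0.062  0.631]]
[[0.0248, 0.0022, -0.0168], [0.0248, 0.0022, -0.0168], [0.0247, 0.0022, -0.0168], [0.0248, 0.0022, -0.0168], [0.0247, 0.0022, -0.0168], [0.0247, 0.0022, -0.0168], [0.0248, 0.0021, -0.0168], [0.023, 0.002, -0.0157]] [0, 0, 0, 0, 0, 0, 0, 0] 8
end [ 0.497 -0.195  0.1  ] [[0.19, -0.97, 0.14], [0.6, 0.23, 0.76], [-0.77, -0.06, 0.63]]
```

>>> apply_moves(
  xyz=[
    [0.025, 0.002, -0.017],
    [0.025, 0.002, -0.017],
    [0.025, 0.002, -0.017],
    [0.025, 0.002, -0.017],
    [0.025, 0.002, -0.017],
    [0.025, 0.002, -0.017],
    [0.025, 0.002, -0.017],
    [0.012, 0.001, -0.008],
    [0, 0, 0],
    [0, 0, 0],
  ],
  twist=[0, 0, 0, 0, 0, 0, 0, 0, 0, 0],
  claw=[0.41, 0.41, 0.41, 0.41, 0.41, 0.41, 0.41, 0.41, 0.41, 0.41],
)

```text
time_s: 13.35
tcp_pos: [0.5055, -0.2184, 0.1263]
ee_rot: [[0.245, -0.961, 0.129], [0.566, 0.25, 0.786], [-0.787, -0.119, 0.605]]
wrist_force: [0.0, 0.2, 0.0]
gripper_width: 0.411
```

Run:
```python
from plan import *
s=r.sense();print(s['time_s'],s['tcp_pos'],s['joints'].round(1),s['ee_rot'].round(3))
p=imaging.capture('scene')
A=cv2.resize(cv2.cvtColor(p['pixels'][90:290,90:390],cv2.COLOR_RGB2BGR),(780,520),interpolation=cv2.INTER_CUBIC)
cv2.imwrite('pics/d1.png',A)
R=s['ee_rot'];P=s['tcp_pos'];lo=min((P+R@[.014,a,b])[2] for a in(-.033,.033) for b in(-.0095,.0095));print('lowest',lo)
print('front edges',[(P+R@[.014,a,.0095]).round(4) for a in(-.018,.018)])
```

```text
13.35 [ 0.50553244 -0.21843045  0.12630582] [-29.5  27.2  -3.7 -40.9 -69.6  35.6] [[ 0.245 -0.961  0.129]
 [ 0.566  0.25   0.786]
 [-0.787 -0.119  0.605]]
lowest 0.10559841437620174
front edges [array([ 0.5275, -0.2075,  0.1232]), array([ 0.4929, -0.1985,  0.1189])]
```

View pics/d1.png

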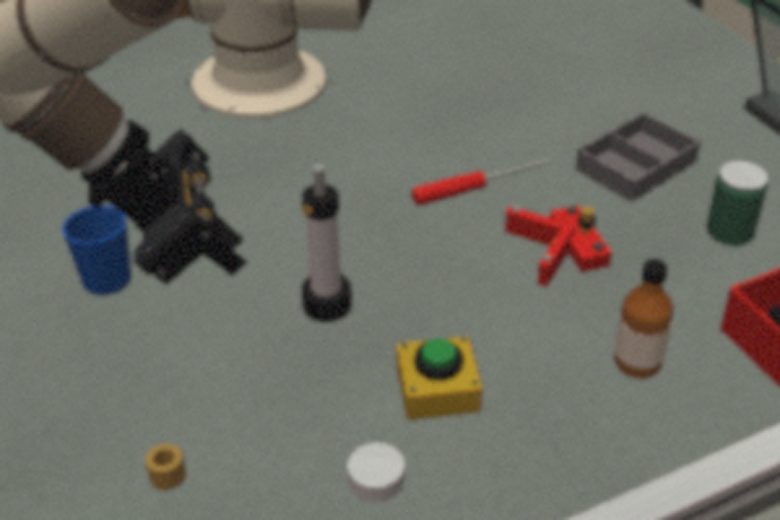

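>>> apply_moves(
  xyz=[
    [0, 0, 0],
    [0, 0, 0],
    [0, 0, 0],
  ],
  twist=[6, 5, 0],
  claw=[0.41, 0.41, 0.41],
)

```text
time_s: 13.7
tcp_pos: [0.5078, -0.2206, 0.1322]
ee_rot: [[0.253, -0.916, 0.31], [0.561, 0.4, 0.725], [-0.788, -0.01, 0.615]]
wrist_force: [-1.0, 0.4, 1.0]
gripper_width: 0.407
```

Run:
```python
from plan import *
s=r.sense();print(s['time_s'],s['tcp_pos'],s['joints'].round(1),s['ee_rot'].round(3))
plan([[.474,-.188,.045]],[],.025)
```

```text
13.7 [ 0.50777917 -0.22063477  0.13224172] [-29.5  26.8  -3.3 -40.8 -69.7  24.2] [[ 0.253 -0.916  0.31 ]
 [ 0.561  0.4    0.725]
 [-0.788 -0.01   0.615]]
[[0.0198, 0.0113, -0.0102], [0.0198, 0.0113, -0.0102], [0.0198, 0.0113, -0.0102], [0.0191, 0.0109, -0.0099]] [0, 0, 0, 0] 4
end [ 0.474 -0.188  0.045] [[0.25, -0.92, 0.31], [0.56, 0.4, 0.72], [-0.79, -0.01, 0.62]]
```

>>> apply_moves(
  xyz=[
    [0.021, 0.011, -0.01],
    [0.021, 0.011, -0.01],
    [0.021, 0.011, -0.01],
    [0.02, 0.011, -0.01],
  ],
  twist=[0, 0, 0, 0],
  claw=[0.41, 0.41, 0.41, 0.41],
)

```text
time_s: 14.1
tcp_pos: [0.4824, -0.19, 0.0481]
ee_rot: [[0.269, -0.919, 0.289], [0.549, 0.393, 0.737], [-0.791, -0.04, 0.611]]
wrist_force: [0.0, -0.5, -0.6]
gripper_width: 0.413
```

Run:
```python
from plan import *
s=r.sense();print(s['time_s'],s['tcp_pos'],s['joints'].round(1),s['ee_rot'].round(3),s['wrist_force'].round(2))
plan([[.474,-.184,.024]],[],.025)
```

```text
14.1 [ 0.48235123 -0.18995712  0.04811725] [-28.9  30.5 -11.7 -45.3 -59.3  34.5] [[ 0.269 -0.919  0.289]
 [ 0.549  0.393  0.737]
 [-0.791 -0.04   0.611]] [ 0.03 -0.54 -0.64]
[[0.0192, 0.0105, -0.0122], [0.0009, 0.0005, -0.0006]] [0, 0] 2
end [ 0.474 -0.184  0.024] [[0.27, -0.92, 0.29], [0.55, 0.39, 0.74], [-0.79, -0.04, 0.61]]
```

>>> apply_moves(
  xyz=[
    [0.012, 0.006, -0.007],
    [0.009, 0.004, -0.005],
  ],
  twist=[2, 2],
  claw=[0.41, 0.41],
)

```text
time_s: 14.3
tcp_pos: [0.4752, -0.183, 0.0235]
ee_rot: [[0.271, -0.896, 0.353], [0.549, 0.445, 0.708], [-0.791, 0.002, 0.612]]
wrist_force: [-0.3, -0.9, -0.4]
gripper_width: 0.408
```

```bash
cat > st.py <<'E'
from plan import *
def st(c=None,tgt=None):
    s=r.sense();R=s['ee_rot'];P=s['tcp_pos']
    print(s['time_s'],P.round(4),'x',R[:,0].round(3),'y',R[:,1].round(3),'F',s['wrist_force'].round(2),'j',s['joints'].round(1))
    F=[P+R@[.014,a,.0095] for a in(-.018,.018)]
    lo=min((P+R@[.014,a,b])[2] for a in(-.033,.033) for b in(-.0095,.0095))
    m=(F[0]+F[1])/2; a=np.array([R[1,1],-R[0,1],0]);a/=np.linalg.norm(a)
    print('front edges',F[0].round(4),F[1].round(4),'low',lo.round(4),'a',a.round(3),'foot if cradled',(m+a*.0227)[:2].round(4))
    for w in('x','y','z'): 
        e=dict(x=[1,0,0],y=[0,1,0],z=[0,0,1])[w]; print('world',w,'in tool',(R.T@np.array(e)*.01).round(4))
    return s
E
python3 -c "
from st import *
st()"
```

```text
14.3 [ 0.4752 -0.183   0.0235] x [ 0.271  0.549 -0.791] y [-0.896  0.445  0.002] F [-0.25 -0.88 -0.45] j [-28.9  32.3 -13.4 -46.9 -56.9  33.4]
front edges [ 0.4984 -0.1766  0.0182] [ 0.4662 -0.1606  0.0183] low 0.0065 a [0.445 0.896 0.   ] foot if cradled [ 0.4924 -0.1482]
world x in tool [ 0.0027 -0.009   0.0035]
world y in tool [0.0055 0.0044 0.0071]
world z in tool [-0.0079  0.      0.0061]
```

>>> apply_moves(
  xyz=[
    [0.006, 0.001, 0.008],
    [0.006, 0.001, 0.008],
    [0.006, 0.001, 0.008],
  ],
  twist=[0, 0, 0],
  claw=[0.41, 0.41, 0.41],
)

```text
time_s: 14.6
tcp_pos: [0.4876, -0.1545, 0.0245]
ee_rot: [[0.273, -0.895, 0.354], [0.548, 0.447, 0.708], [-0.791, 0.001, 0.612]]
wrist_force: [-0.1, -0.4, 0.7]
gripper_width: 0.41
```

```bash
python3 -c "
from st import *
st()"
```

```text
14.6 [ 0.4876 -0.1545  0.0245] x [ 0.273  0.548 -0.791] y [-0.895  0.447  0.001] F [-0.11 -0.39  0.72] j [-25.7  31.6 -14.3 -48.3 -55.   31.8]
front edges [ 0.5109 -0.1482  0.0192] [ 0.4787 -0.1321  0.0192] low 0.0076 a [0.447 0.895 0.   ] foot if cradled [ 0.5049 -0.1199]
world x in tool [ 0.0027 -0.0089  0.0035]
world y in tool [0.0055 0.0045 0.0071]
world z in tool [-0.0079  0.      0.0061]
```

>>> apply_moves(
  xyz=[
    [0.004, 0.002, 0.005],
    [0.004, 0.002, 0.005],
    [0.005, 0.003, 0.006],
    [0.005, 0.003, 0.006],
    [0.005, 0.003, 0.006],
    [0.005, 0.003, 0.006],
  ],
  twist=[0, 0, 0, 0, 0, 0],
  claw=[0.41, 0.41, 0.41, 0.41, 0.41, 0.41],
)

```text
time_s: 15.2
tcp_pos: [0.4962, -0.106, 0.0251]
ee_rot: [[0.278, -0.895, 0.349], [0.542, 0.446, 0.713], [-0.793, -0.009, 0.609]]
wrist_force: [0.7, -2.7, 0.8]
gripper_width: 0.411
```

Run:
```python
from st import *
st()
p=imaging.capture('scene')
cv2.imwrite('pics/d2.png',cv2.resize(cv2.cvtColor(p['pixels'][120:280,130:350],cv2.COLOR_RGB2BGR),(770,560),interpolation=cv2.INTER_CUBIC))
```

```text
15.2 [ 0.4962 -0.106   0.0251] x [ 0.278  0.542 -0.793] y [-0.895  0.446 -0.009] F [ 0.74 -2.73  0.77] j [-20.7  30.1 -16.7 -50.8 -51.3  30.2]
front edges [ 0.5195 -0.0997  0.02  ] [ 0.4873 -0.0836  0.0197] low 0.008 a [0.446 0.895 0.   ] foot if cradled [ 0.5135 -0.0713]
world x in tool [ 0.0028 -0.009   0.0035]
world y in tool [0.0054 0.0045 0.0071]
world z in tool [-0.0079 -0.0001  0.0061]
```

View pics/d2.png

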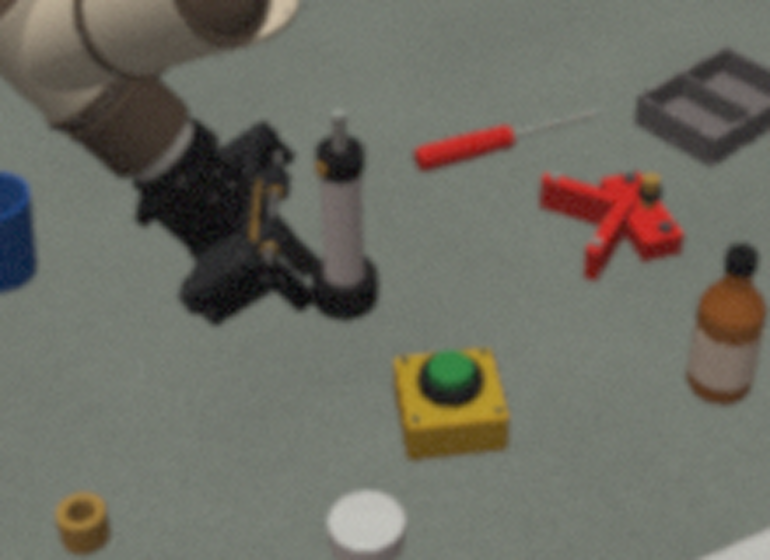

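>>> apply_moves(
  xyz=[
    [0.005, 0.003, 0.006],
    [0.005, 0.003, 0.006],
    [0.005, 0.003, 0.006],
    [0.005, 0.003, 0.006],
    [0.005, 0.003, 0.006],
    [0.005, 0.003, 0.006],
    [0.005, 0.003, 0.006],
    [0.005, 0.003, 0.006],
    [0.005, 0.003, 0.006],
    [0.005, 0.003, 0.006],
  ],
  twist=[0, 0, 0, 0, 0, 0, 0, 0, 0, 0],
  claw=[0.41, 0.41, 0.41, 0.41, 0.41, 0.41, 0.41, 0.41, 0.41, 0.41],
)

```text
time_s: 16.25
tcp_pos: [0.5066, -0.0165, 0.0231]
ee_rot: [[0.282, -0.895, 0.346], [0.54, 0.447, 0.713], [-0.793, -0.014, 0.609]]
wrist_force: [-0.8, -4.2, 3.0]
gripper_width: 0.41
```

Run:
```python
from fit import *
from st import *
st()
p=imaging.capture('scene');q=imaging.capture('top')
A=[]
for k in (p,q):
    u,v=proj(k,[.535,.05,.05]).astype(int); A.append(cv2.resize(cv2.cvtColor(k['pixels'][v-55:v+55,u-55:u+55],cv2.COLOR_RGB2BGR),(400,400),interpolation=cv2.INTER_CUBIC))
cv2.imwrite('pics/d3.png',np.hstack(A))
```

```text
16.25 [ 0.5066 -0.0165  0.0231] x [ 0.282  0.54  -0.793] y [-0.895  0.447 -0.014] F [-0.8  -4.19  2.98] j [-11.1  28.3 -20.  -55.8 -45.   26.9]
front edges [ 0.53   -0.0102  0.0181] [0.4978 0.0059 0.0176] low 0.0058 a [0.447 0.895 0.   ] foot if cradled [0.524  0.0181]
world x in tool [ 0.0028 -0.0089  0.0035]
world y in tool [0.0054 0.0045 0.0071]
world z in tool [-0.0079 -0.0001  0.0061]
```

View pics/d3.png

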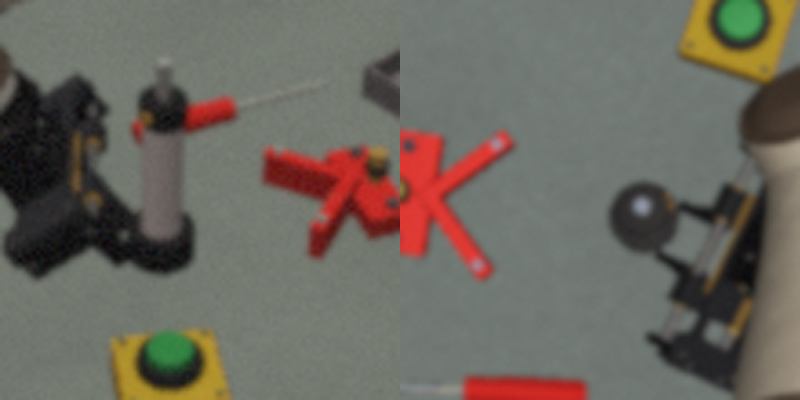

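Run:
```python
from fit import *
q=imaging.capture('top');s=imaging.capture('scene')
u,v=proj(q,[.535,.05,.05]).astype(int)
print('rod',ray(q,(u-55+66.5-.5,v-55+205/400*110-.5),.196))
for n,k in(('top',q),('scene',s)):
    for d in imaging.regions_of('cylinder',k)[:1]:
        m=d['mask'];ys,xs=np.nonzero(m);print(n,d['p'],m.sum(),xs.min(),xs.max(),ys.min(),ys.max())
        x0=np.array([.524,.018]);w=(xs.min()-5,ys.min()-5,xs.max()+6,ys.max()+6)
        M=m[w[1]:w[3],w[0]:w[2]].astype(float)
        f=lambda z:np.abs(render(k,cyl(),(z[0],z[1],0),w)-M).sum()
        o=minimize(f,x0,method='Nelder-Mead',options=dict(initial_simplex=[x0,x0+[.008,0],x0+[0,.008]]));print(o.x.round(4),o.fun)
for w in (.045,.048,.05):
  for ps in([q],[q,s]):
    x,f,D,M=fit(ps,nest(w),[.535,.144,1.41],'nest',36 if len(ps)==1 else 30);print(w,x.round(4),f)
```

```text
rod [0.52440689 0.01917749 0.196     ]
top 0.84 303 255 274 198 216
[0.5246 0.0195] 16.61176470588235
scene 0.78 719 248 266 144 202
[0.5211 0.0218] 53.28235294117647
0.045 [0.5347 0.1443 1.4109] 142.22305407011288
0.045 [0.5347 0.1444 1.4133] 352.8384060273305
0.048 [0.535  0.1445 1.4032] 116.09435531788475
0.048 [0.5344 0.1443 1.4175] 324.6653787490601
0.05 [0.5347 0.1443 1.4084] 98.97040998217469
0.05 [0.5346 0.1444 1.4142] 313.3853538200895
```

>>> apply_moves(
  xyz=[
    [0.0047, 0.0032, 0.0062],
    [0.0047, 0.0032, 0.0062],
    [0.0047, 0.0032, 0.0062],
    [0.0047, 0.0032, 0.0062],
    [0.0047, 0.0032, 0.0062],
    [0.0047, 0.0032, 0.0062],
    [0.0047, 0.0032, 0.0062],
    [0.0047, 0.0032, 0.0062],
    [0.0047, 0.0032, 0.0062],
    [0.0047, 0.0032, 0.0062],
  ],
  twist=[0, 0, 0, 0, 0, 0, 0, 0, 0, 0],
  claw=[0.41, 0.41, 0.41, 0.41, 0.41, 0.41, 0.41, 0.41, 0.41, 0.41],
)

```text
time_s: 17.55
tcp_pos: [0.5129, 0.0719, 0.0223]
ee_rot: [[0.283, -0.894, 0.349], [0.538, 0.449, 0.714], [-0.794, -0.014, 0.607]]
wrist_force: [0.2, -3.3, 2.1]
gripper_width: 0.41
```

```bash
cat >> st.py <<'E'
def where(x0):
    from fit import render,cyl,minimize
    for n in('top','scene'):
        k=imaging.capture(n)
        for d in imaging.regions_of('cylinder',k)[:1]:
            m=d['mask'];ys,xs=np.nonzero(m);w=(xs.min()-5,ys.min()-5,xs.max()+6,ys.max()+6)
            M=m[w[1]:w[3],w[0]:w[2]].astype(float); x0=np.array(x0)
            f=lambda z:np.abs(render(k,cyl(),(z[0],z[1],0),w)-M).sum()
            o=minimize(f,x0,method='Nelder-Mead',options=dict(initial_simplex=[x0,x0+[.008,0],x0+[0,.008]]));print(n,round(d['p'],2),o.x.round(4),round(o.fun,1))
        u,v=proj(k,[.535,.12,.05]).astype(int)
        A=cv2.resize(cv2.cvtColor(k['pixels'][v-50:v+50,u-50:u+50],cv2.COLOR_RGB2BGR),(400,400),interpolation=cv2.INTER_CUBIC)
        B=A if n=='top' else np.hstack([B,A])
    return B
E
python3 - <<'E'
from st import *
s=st(); cv2.imwrite('pics/d4.png',where([.53,.12]))
E
```

```text
17.55 [0.5129 0.0719 0.0223] x [ 0.283  0.538 -0.794] y [-0.894  0.449 -0.014] F [ 0.18 -3.26  2.07] j [ -0.7  27.2 -21.7 -59.9 -38.7  22. ]
front edges [0.5362 0.0781 0.0172] [0.5041 0.0943 0.0167] low 0.0049 a [0.449 0.894 0.   ] foot if cradled [0.5303 0.1065]
world x in tool [ 0.0028 -0.0089  0.0035]
world y in tool [0.0054 0.0045 0.0071]
world z in tool [-0.0079 -0.0001  0.0061]
top 0.79 [0.5305 0.1062] 23.8
scene 0.62 [0.5303 0.1083] 65.3
```

View pics/d4.png

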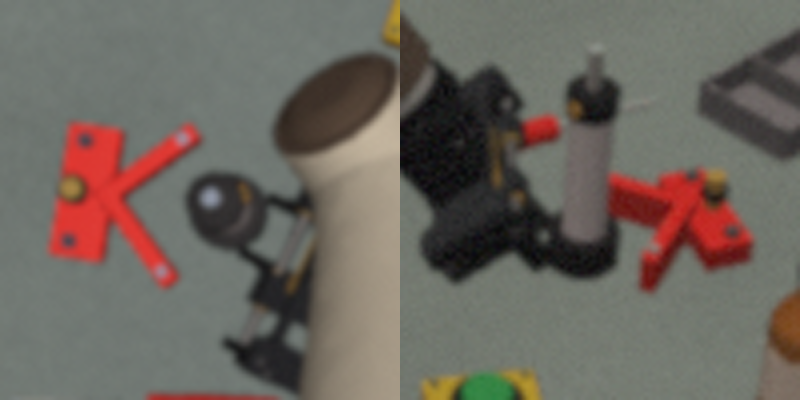

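>>> apply_moves(
  xyz=[
    [0.0023, 0.0017, 0.0042],
    [0.0023, 0.0017, 0.0042],
    [0.0023, 0.0017, 0.0042],
    [0.0023, 0.0017, 0.0042],
    [0.0023, 0.0017, 0.0042],
  ],
  twist=[0, 0, 0, 0, 0],
  claw=[0.41, 0.41, 0.41, 0.41, 0.41],
)

```text
time_s: 18.25
tcp_pos: [0.5143, 0.0973, 0.0243]
ee_rot: [[0.28, -0.893, 0.352], [0.537, 0.45, 0.713], [-0.796, -0.01, 0.606]]
wrist_force: [-0.4, -0.5, -1.0]
gripper_width: 0.409
```

Run:
```python
from st import *
s=st(); cv2.imwrite('pics/d5.png',where([.533,.135]))
```

```text
18.25 [0.5143 0.0973 0.0243] x [ 0.28   0.537 -0.796] y [-0.893  0.45  -0.01 ] F [-0.45 -0.47 -1.02] j [  2.6  26.7 -21.8 -60.3 -37.1  19.3]
front edges [0.5377 0.1035 0.0191] [0.5055 0.1197 0.0188] low 0.0071 a [0.45  0.893 0.   ] foot if cradled [0.5318 0.1318]
world x in tool [ 0.0028 -0.0089  0.0035]
world y in tool [0.0054 0.0045 0.0071]
world z in tool [-0.008  -0.0001  0.0061]
top 0.75 [0.5318 0.1308] 27.7
scene 0.81 [0.5313 0.1334] 79.6
```

View pics/d5.png

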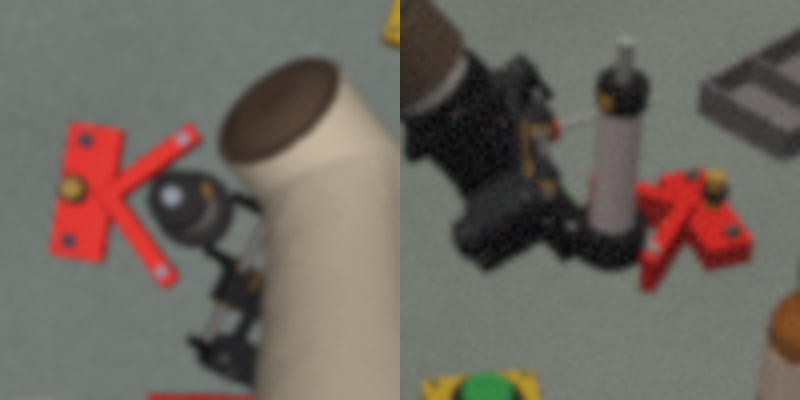

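>>> apply_moves(
  xyz=[
    [0.001, 0.0005, 0.0017],
    [0.001, 0.0005, 0.0017],
    [0.001, 0.0005, 0.0017],
    [0.001, 0.0005, 0.0017],
    [0.001, 0.0005, 0.0017],
  ],
  twist=[0, 0, 0, 0, 0],
  claw=[0.41, 0.41, 0.41, 0.41, 0.41],
)

```text
time_s: 18.95
tcp_pos: [0.5164, 0.1068, 0.0254]
ee_rot: [[0.28, -0.893, 0.353], [0.537, 0.45, 0.714], [-0.796, -0.01, 0.605]]
wrist_force: [-0.5, -1.5, -0.8]
gripper_width: 0.413
```

Run:
```python
from st import *
s=st()
```

```text
18.95 [0.5164 0.1068 0.0254] x [ 0.28   0.537 -0.796] y [-0.893  0.45  -0.01 ] F [-0.51 -1.55 -0.75] j [  3.8  26.6 -21.7 -60.3 -36.5  18.2]
front edges [0.5397 0.113  0.0202] [0.5075 0.1292 0.0198] low 0.0081 a [0.45  0.893 0.   ] foot if cradled [0.5338 0.1413]
world x in tool [ 0.0028 -0.0089  0.0035]
world y in tool [0.0054 0.0045 0.0071]
world z in tool [-0.008  -0.0001  0.0061]
```

>>> apply_moves(
  xyz=[
    [0.001, 0.0005, 0.0012],
    [0.001, 0.0005, 0.0012],
  ],
  twist=[0, 0],
  claw=[0.41, 0.41],
)

```text
time_s: 19.15
tcp_pos: [0.517, 0.1103, 0.0252]
ee_rot: [[0.28, -0.893, 0.353], [0.536, 0.45, 0.714], [-0.796, -0.011, 0.605]]
wrist_force: [0.4, -2.1, -0.8]
gripper_width: 0.415
```

>>> apply_moves(
  xyz=[
    [0.001, 0.0005, 0.0012],
  ],
  twist=[0],
  claw=[0.41],
)

```text
time_s: 19.25
tcp_pos: [0.5173, 0.1112, 0.025]
ee_rot: [[0.28, -0.893, 0.353], [0.535, 0.45, 0.715], [-0.797, -0.012, 0.604]]
wrist_force: [-2.9, -7.1, 1.5]
gripper_width: 0.41
```

>>> apply_moves(
  xyz=[
    [0.001, 0.0005, 0.0012],
  ],
  twist=[0],
  claw=[0.41],
)

```text
time_s: 19.35
tcp_pos: [0.5173, 0.1115, 0.0247]
ee_rot: [[0.281, -0.893, 0.352], [0.533, 0.45, 0.716], [-0.798, -0.013, 0.602]]
wrist_force: [-3.3, -8.8, 4.1]
gripper_width: 0.407
```

Run:
```python
from st import *
s=st(); cv2.imwrite('pics/d6.png',where([.534,.143]))
```

```text
19.35 [0.5173 0.1115 0.0247] x [ 0.281  0.533 -0.798] y [-0.893  0.45  -0.013] F [-3.27 -8.84  4.08] j [  4.6  26.7 -21.7 -60.3 -35.8  17.7]
front edges [0.5406 0.1176 0.0195] [0.5085 0.1338 0.019 ] low 0.0073 a [0.45  0.893 0.   ] foot if cradled [0.5348 0.146 ]
world x in tool [ 0.0028 -0.0089  0.0035]
world y in tool [0.0053 0.0045 0.0072]
world z in tool [-0.008  -0.0001  0.006 ]
top 0.85 [0.5351 0.1455] 26.9
scene 0.92 [0.5325 0.1468] 106.0
```

View pics/d6.png

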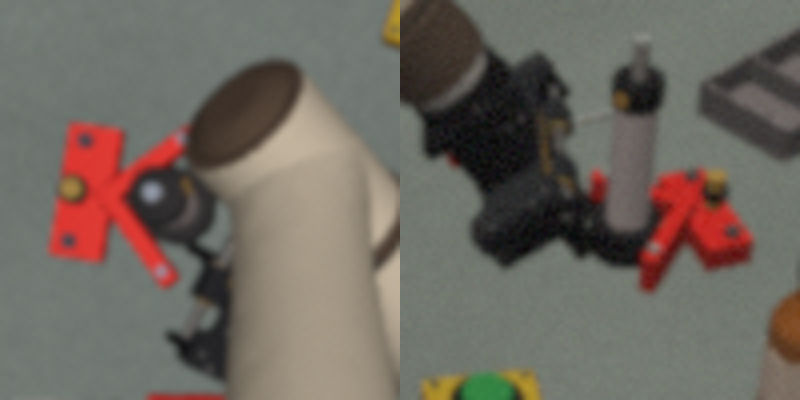

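>>> apply_moves(
  xyz=[
    [0.0005, 0.0012, 0.0004],
  ],
  twist=[0],
  claw=[0.41],
)

```text
time_s: 19.65
tcp_pos: [0.517, 0.1112, 0.0248]
ee_rot: [[0.283, -0.892, 0.352], [0.531, 0.451, 0.717], [-0.799, -0.016, 0.601]]
wrist_force: [-0.7, -5.2, 2.0]
gripper_width: 0.411
```

>>> apply_moves(
  xyz=[
    [0.0005, 0.0012, 0.0004],
  ],
  twist=[0],
  claw=[0.41],
)

```text
time_s: 19.75
tcp_pos: [0.5169, 0.1112, 0.0249]
ee_rot: [[0.285, -0.892, 0.352], [0.529, 0.453, 0.718], [-0.799, -0.018, 0.601]]
wrist_force: [-0.2, -5.4, 0.9]
gripper_width: 0.412
```

>>> apply_moves(
  xyz=[
    [0.0008, 0.002, 0.0008],
    [0.0008, 0.002, 0.0008],
  ],
  twist=[0, 0],
  claw=[0.41, 0.41],
)

```text
time_s: 19.95
tcp_pos: [0.5168, 0.1116, 0.0249]
ee_rot: [[0.292, -0.89, 0.351], [0.523, 0.456, 0.72], [-0.801, -0.026, 0.598]]
wrist_force: [0.4, -7.2, 0.5]
gripper_width: 0.412
```

>>> apply_moves(
  xyz=[
    [0.0012, 0.0008, 0.0012],
  ],
  twist=[0],
  claw=[0.41],
)

```text
time_s: 20.05
tcp_pos: [0.5171, 0.1117, 0.0247]
ee_rot: [[0.293, -0.889, 0.351], [0.52, 0.457, 0.722], [-0.802, -0.029, 0.596]]
wrist_force: [-3.6, -10.1, 5.3]
gripper_width: 0.413
```

Run:
```python
from st import *
s=st(); where([.534,.143])
```

```text
20.05 [0.5171 0.1117 0.0247] x [ 0.293  0.52  -0.802] y [-0.889  0.457 -0.029] F [ -3.6  -10.08   5.35] j [  5.1  26.3 -22.2 -60.5 -34.4  17.7]
front edges [0.5405 0.1176 0.0196] [0.5085 0.1341 0.0186] low 0.0068 a [0.457 0.89  0.   ] foot if cradled [0.5349 0.146 ]
world x in tool [ 0.0029 -0.0089  0.0035]
world y in tool [0.0052 0.0046 0.0072]
world z in tool [-0.008  -0.0003  0.006 ]
top 0.53 [0.5338 0.1456] 61.5
scene 0.71 [0.5544 0.199 ] 283.0
```

>>> apply_moves(
  xyz=[
    [-0.003, 0, -0.004],
    [-0.006, 0, -0.008],
    [-0.02, 0, -0.006],
    [-0.03, 0, 0],
    [-0.04, 0, 0],
    [-0.04, 0, 0],
    [-0.04, 0, 0],
  ],
  twist=[0, 0, 0, 0, 0, 0, 0],
  claw=[0.41, 0.41, 0.41, 0.41, 0.41, 0.41, 0.41],
)

```text
time_s: 20.95
tcp_pos: [0.4539, 0.0044, 0.158]
ee_rot: [[0.281, -0.891, 0.356], [0.527, 0.453, 0.719], [-0.802, -0.015, 0.597]]
wrist_force: [0.3, 0.9, -1.3]
gripper_width: 0.409
```

Run:
```python
from st import *
s=st(); cv2.imwrite('pics/d7.png',where([.534,.143]))
```

```text
20.95 [0.4539 0.0044 0.158 ] x [ 0.281  0.527 -0.802] y [-0.891  0.453 -0.015] F [ 0.33  0.91 -1.25] j [ -5.7   9.5 -23.6 -45.2 -51.1   6.5]
front edges [0.4772 0.0104 0.1527] [0.4451 0.0267 0.1522] low 0.1406 a [0.453 0.891 0.   ] foot if cradled [0.4715 0.0388]
world x in tool [ 0.0028 -0.0089  0.0036]
world y in tool [0.0053 0.0045 0.0072]
world z in tool [-0.008  -0.0001  0.006 ]
top 0.63 [0.535  0.1444] 16.2
scene 0.91 [0.5336 0.1454] 74.5
```

View pics/d7.png

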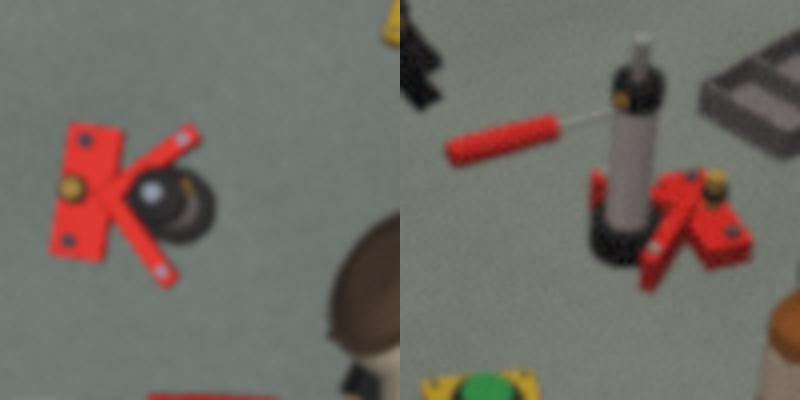

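Run:
```python
from plan import *
plan([[.6805,-.061,.12]],[],.042)
```

```text
[[0.0105, -0.0406, 0.0018], [0.0106, -0.0406, 0.0018], [0.0105, -0.0406, 0.0018], [0.0106, -0.0406, 0.0018], [0.0105, -0.0406, 0.0018], [0.0071, -0.027, 0.0012]] [0, 0, 0, 0, 0, 0] 6
end [ 0.68  -0.061  0.12 ] [[0.28, -0.89, 0.36], [0.53, 0.45, 0.72], [-0.8, -0.02, 0.6]]
```

>>> apply_moves(
  xyz=[
    [0.0105, -0.0405, 0.002],
    [0.0105, -0.0405, 0.002],
    [0.0105, -0.0405, 0.002],
    [0.0105, -0.0405, 0.002],
    [0.0105, -0.0405, 0.002],
    [0.007, -0.027, 0.001],
  ],
  twist=[0, 0, 0, 0, 0, 0],
  claw=[0, 0, 0, 0, 0, 0],
)

```text
time_s: 21.75
tcp_pos: [0.6811, -0.0554, 0.1083]
ee_rot: [[0.269, -0.893, 0.362], [0.536, 0.451, 0.714], [-0.8, 0.002, 0.6]]
wrist_force: [-0.3, 0.4, 0.0]
gripper_width: 0.02
```

Run:
```python
from st import *
s=st();R=s['ee_rot'];P=s['tcp_pos']
print('tip low',P+R@[.014,0,-.0095]); plan([P+np.array([.6814,-.0602,.064])-(P+R@[.014,0,-.0095])],[],.02)
```

```text
21.75 [ 0.6811 -0.0554  0.1083] x [ 0.269  0.536 -0.8  ] y [-0.893  0.451  0.002] F [-0.28  0.42  0.04] j [ -8.8  32.8   4.9 -42.6 -57.5   4.2]
front edges [ 0.7044 -0.0492  0.1028] [ 0.6723 -0.033   0.1028] low 0.0913 a [0.451 0.893 0.   ] foot if cradled [ 0.6986 -0.0209]
world x in tool [ 0.0027 -0.0089  0.0036]
world y in tool [0.0054 0.0045 0.0071]
world z in tool [-0.008  0.     0.006]
tip low [ 0.68146443 -0.05467514  0.09141086]
[[0.0136, -0.0018, -0.0146], [0.0053, -0.0007, -0.0058]] [0, 0] 2
end [ 0.681 -0.061  0.081] [[0.27, -0.89, 0.36], [0.54, 0.45, 0.71], [-0.8, 0.0, 0.6]]
```

>>> apply_moves(
  xyz=[
    [0.012, -0.002, -0.013],
    [0.005, -0.001, -0.006],
  ],
  twist=[0, 0],
  claw=[0, 0],
)

```text
time_s: 21.95
tcp_pos: [0.6837, -0.0596, 0.0766]
ee_rot: [[0.263, -0.894, 0.364], [0.539, 0.449, 0.712], [-0.8, 0.008, 0.6]]
wrist_force: [-1.4, -0.1, 2.7]
gripper_width: 0.0
```

Run:
```python
from st import *
s=st();R=s['ee_rot'];P=s['tcp_pos']
print('tip low',P+R@[.014,0,-.0095])
k=imaging.capture('scene');u,v=proj(k,[.68,-.06,.08]).astype(int)
cv2.imwrite('pics/b1.png',cv2.resize(cv2.cvtColor(k['pixels'][v-40:v+40,u-50:u+50],cv2.COLOR_RGB2BGR),(600,480),interpolation=cv2.INTER_CUBIC))
```

```text
21.95 [ 0.6837 -0.0596  0.0766] x [ 0.263  0.539 -0.8  ] y [-0.894  0.449  0.008] F [-1.42 -0.05  2.66] j [ -9.4  35.4   4.8 -43.8 -56.2   6.7]
front edges [ 0.7069 -0.0534  0.071 ] [ 0.6748 -0.0372  0.0713] low 0.0595 a [0.449 0.894 0.   ] foot if cradled [ 0.701 -0.025]
world x in tool [ 0.0026 -0.0089  0.0036]
world y in tool [0.0054 0.0045 0.0071]
world z in tool [-0.008   0.0001  0.006 ]
tip low [ 0.6839287  -0.05883802  0.05974682]
```

View pics/b1.png

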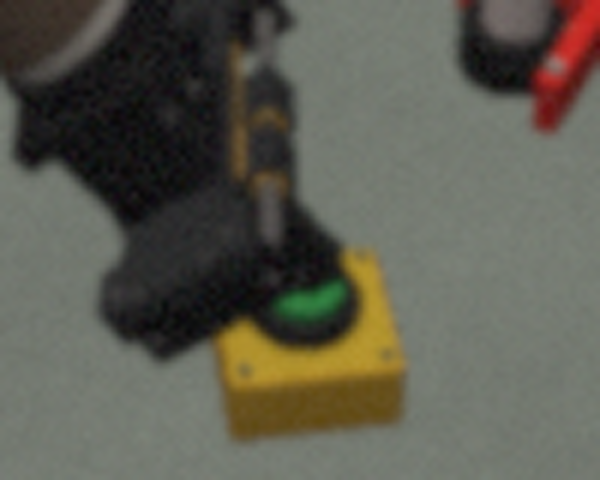

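>>> apply_moves(
  xyz=[
    [0.0016, 0, -0.0012],
    [0.0016, 0, -0.0012],
  ],
  twist=[0, 0],
  claw=[0, 0],
)

```text
time_s: 22.2
tcp_pos: [0.6838, -0.0594, 0.0731]
ee_rot: [[0.264, -0.894, 0.363], [0.54, 0.448, 0.713], [-0.8, 0.008, 0.6]]
wrist_force: [-3.0, -0.8, 7.6]
gripper_width: 0.006
```

>>> apply_moves(
  xyz=[
    [0.0016, 0, -0.0012],
    [0.0016, 0, -0.0012],
  ],
  twist=[0, 0],
  claw=[0, 0],
)

```text
time_s: 22.4
tcp_pos: [0.6838, -0.0594, 0.0732]
ee_rot: [[0.266, -0.895, 0.359], [0.54, 0.446, 0.714], [-0.799, 0.004, 0.602]]
wrist_force: [-2.1, -0.4, 3.7]
gripper_width: 0.003
```

>>> apply_moves(
  xyz=[
    [0.003, 0, -0.0023],
    [0.003, 0, -0.0023],
  ],
  twist=[0, 0],
  claw=[0, 0],
)

```text
time_s: 22.6
tcp_pos: [0.6838, -0.0594, 0.0728]
ee_rot: [[0.269, -0.897, 0.352], [0.541, 0.443, 0.715], [-0.797, -0.002, 0.604]]
wrist_force: [-4.5, -2.4, 12.0]
gripper_width: 0.004
```

Run:
```python
from st import *
s=st();R=s['ee_rot'];P=s['tcp_pos']
k=imaging.capture('scene');u,v=proj(k,[.68,-.06,.08]).astype(int)
cv2.imwrite('pics/b2.png',cv2.resize(cv2.cvtColor(k['pixels'][v-40:v+40,u-50:u+50],cv2.COLOR_RGB2BGR),(600,480),interpolation=cv2.INTER_CUBIC))
```

```text
22.6 [ 0.6838 -0.0594  0.0728] x [ 0.269  0.541 -0.797] y [-0.897  0.443 -0.002] F [-4.51 -2.41 12.04] j [ -9.5  35.7   4.6 -44.4 -55.8   8.1]
front edges [ 0.7071 -0.053   0.0674] [ 0.6748 -0.0371  0.0673] low 0.0558 a [0.443 0.897 0.   ] foot if cradled [ 0.701  -0.0247]
world x in tool [ 0.0027 -0.009   0.0035]
world y in tool [0.0054 0.0044 0.0072]
world z in tool [-0.008 -0.     0.006]
```

View pics/b2.png

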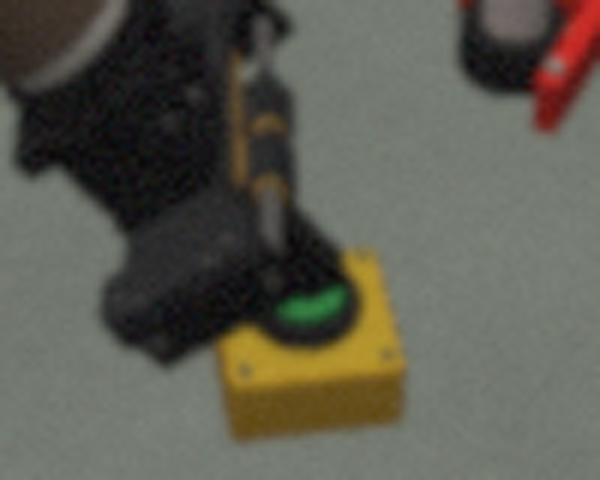

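Run:
```python
from h import *
k=imaging.capture('scene');save(k,'b3.png')
a=cv2.imread('pics/scene0.png').astype(int);b=cv2.imread('pics/b3.png').astype(int)
print(proj(k,[.6814,-.0602,.058]),proj(k,[.6814,-.0602,.052]))
for I in(a,b):
    g=I[...,1]-np.maximum(I[...,0],I[...,2]);g=g[210:245,245:280]
    for c in (13,15,17,19): print(c+245,g[:,c].tolist())
```

```text
[258.32764315 224.62707582] [258.29148913 226.21226587]
258 [6, 5, 4, 7, 5, 5, 3, 7, 7, 19, 43, 57, 62, 64, 65, 64, 67, 61, 57, 46, 35, 19, 5, 0, 0, -11, -20, -27, -29, -30, -36, -33, -27, -22, -21]
260 [3, 5, 5, 6, 8, 6, 6, 5, 7, 12, 35, 59, 62, 64, 61, 62, 63, 62, 54, 44, 33, 17, 1, 0, -6, -8, -17, -26, -29, -32, -33, -29, -25, -22, -22]
262 [5, 6, 6, 7, 5, 8, 5, 5, 3, -2, 5, 28, 62, 63, 63, 62, 61, 58, 44, 34, 20, 6, 0, -7, -3, -15, -23, -28, -32, -31, -34, -30, -23, -24, -22]
264 [6, 7, 6, 6, 3, 5, 5, 4, 3, -10, -21, -14, 14, 47, 53, 52, 48, 40, 26, 17, 4, 2, -3, -7, -14, -22, -27, -30, -31, -32, -33, -28, -24, -23, -23]
258 [6, 5, 6, 2, 3, 1, -2, -6, -1, -5, 0, 0, -1, 1, -4, 0, 6, 26, 50, 62, 54, 30, 10, 0, -3, -10, -21, -28, -30, -32, -36, -31, -25, -22, -23]
260 [6, 4, 6, 5, 7, 5, 3, 0, -2, -6, -3, 0, -1, 0, -4, -1, 9, 32, 52, 61, 53, 28, 8, -1, -4, -11, -19, -28, -29, -34, -37, -30, -27, -24, -22]
262 [7, 7, 5, 6, 6, 4, 5, 5, 1, 0, 2, 2, -3, -10, 1, 7, 36, 54, 58, 53, 35, 17, -2, 1, -5, -15, -22, -28, -31, -31, -35, -30, -26, -25, -23]
264 [6, 6, 6, 5, 8, 6, 7, 6, 4, -2, -8, -10, -8, -5, 2, 20, 40, 48, 44, 31, 10, 1, -3, -3, -13, -24, -27, -28, -29, -33, -31, -27, -25, -22, -23]
```

>>> apply_moves(
  xyz=[
    [-0.004, 0, 0.003],
    [-0.008, 0, 0.006],
    [-0.024, 0, 0.018],
    [-0.032, 0, 0.024],
    [-0.032, 0, 0.024],
    [-0.032, 0, 0.024],
    [-0.04, 0, 0],
    [-0.04, 0, 0],
    [-0.04, 0, 0],
  ],
  twist=[0, 0, 0, 0, 0, 0, 0, 0, 0],
  claw=[0, 0, 0, 0, 0, 0, 0, 0, 0],
)

```text
time_s: 23.6
tcp_pos: [0.6452, -0.1208, 0.3437]
ee_rot: [[0.26, -0.899, 0.353], [0.543, 0.438, 0.716], [-0.798, 0.006, 0.602]]
wrist_force: [0.7, 0.3, 0.0]
gripper_width: 0.003
```

Run:
```python
from st import *
from fit import *
s=st(); where([.534,.143])
k=imaging.capture('scene');save(k,'e1.png');t=imaging.capture('top');save(t,'e1t.png')
cv2.imwrite('pics/e1b.png',np.hstack([cv2.resize(cv2.imread('pics/e1.png')[110:300,100:400],(400,253)),cv2.resize(cv2.imread('pics/e1t.png')[90:300,110:430],(400,253))]))
b=cv2.imread('pics/e1.png').astype(int);g=b[...,1]-np.maximum(b[...,0],b[...,2]);print(g[218:234,258].tolist())
for q in ['oil_bottle','pin_cup','end_cap','bush','screwdriver','fittings_tray','grease_can']:
    for n,p in(('s',k),('t',t)):
        for d in imaging.regions_of(q,p)[:1]: print(q,n,np.round(d['centre']))
```

```text
23.6 [ 0.6452 -0.1208  0.3437] x [ 0.26   0.543 -0.798] y [-0.899  0.438  0.006] F [0.72 0.31 0.01] j [-14.5  21.1  19.  -36.7 -81.7  -8.2]
front edges [ 0.6684 -0.1142  0.3382] [ 0.636  -0.0985  0.3383] low 0.3266 a [0.438 0.899 0.   ] foot if cradled [ 0.6622 -0.0859]
world x in tool [ 0.0026 -0.009   0.0035]
world y in tool [0.0054 0.0044 0.0072]
world z in tool [-0.008   0.0001  0.006 ]
top 0.57 [0.5345 0.1448] 27.4
scene 0.55 [0.5333 0.1455] 82.5
[9, 19, 43, 60, 64, 67, 66, 64, 64, 64, 60, 48, 37, 24, 5, -2]
oil_bottle s [338. 216.]
oil_bottle t [219. 128.]
pin_cup s [130. 186.]
pin_cup t [387. 268.]
end_cap s [236. 270.]
end_cap t [323. 126.]
bush s [152. 270.]
screwdriver s [264. 159.]
screwdriver t [231. 250.]
fittings_tray s [335. 151.]
fittings_tray t [146. 235.]
grease_can s [374. 166.]
grease_can t [133. 178.]
```

View pics/e1b.png

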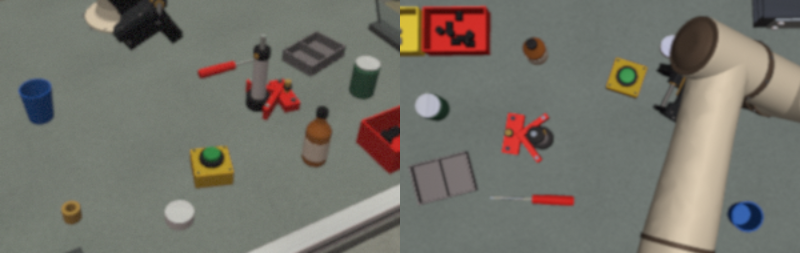

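```bash
python3 -c "
from h import *
print(job.finish_job())"
```

```text
the job is handed in; nothing more can be done
None
```

The cylinder is standing upright in the red nest, and the start button was then pressed right down and came back up. I handed the job in at about 24 s on the robot's clock.

**Getting the lean:** The moves only allow turning about the tool's own axis, so I could not command a lean directly. I got one of about 38° by driving the arm against its reach limit twice.

**Pushing:** I pushed low on the foot with the two fingertips about 36 mm apart, never gripping it. The contact was about 17 to 20 mm up, with 3 to 5 N while sliding and at most about 10 N sideways when seating.

**Checks on the cylinder:**
- The top camera puts the cylinder at (0.5345, 0.1448), against a nest seat measured at (0.535, 0.144).
- The scene camera reads about 1 to 2 mm off that. Its fit was looser all along, and that is close to its calibration error.
- The foot would not move when I pushed it along the nest axis or to one side. That fits touching both walls, but I did not measure the contact at each wall.

**Checks on the button:**
- The press met a hard stop at 12 N. The green face dropped 1.6 pixels, which matches the full 6 mm.
- My fingertip height estimate was about 4 mm too high there, so I relied on the force and the picture for that. The later picture shows the button back at its original height.

**Bystanders:** They look untouched in the pictures. Network centres changed by at most about 5 pixels, which is within their usual scatter. The top camera did not find the bush at the end, and its start position for the tray was missing. The arm may also have hidden part of the end cap there. The scene camera shows all three in place.

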